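Load a board into a test jig and hold its pressure plate down on the dowels

ROBOT

A 7-joint arm with a two-finger parallel gripper is mounted at the origin on a cart in front of the work surface, level with it; the furniture and walls round the work are solid. World frame = base frame: x ahead of the robot, y to its left, z up, the work surface at z = 0. Lengths are in m, angles in rad, forces in N, time in s.
With the tool pointing down it reaches from about 0.425 to 0.875 m from the base axis. Payload 4.7 kg.
Tool frame: the origin (TCP) lies between the finger pads; the fingertips stand 22 mm ahead of it and the grasp point (between the pads) lies 3 mm ahead of it; z points along the fingers, y is the line along which they close (so a half turn about z gives the same grasp; the last joint's range is limited). The gripper opens to 87 mm and grips with 3 to 60 N. Pads are 19 mm wide; open, the fingers measure 117 mm over their backs; the gripper's body (75 mm by 190 mm) begins 51 mm behind the grasp point.
Start: joints at [1.263, 0.321, -0.07, 1.45, 0.023, 1.371, -0.057], TCP at [0.206, -0.617, 0.245] pointing down, gripper open.
Joint ranges: [-2.86, 2.86], [-0.3, 2.09], [-1.38, 1.24], [0.06, 2.45], [-1.56, 4.7], [0.09, 2.05], [-2.69, 2.69]. Speed limits (rad/s): [2.57, 2.57, 3.14, 3.14, 3.14, 3.14, 3.14].

INTERFACE

Orientations are given as a rotation vector (axis times angle).
In Python, from bench import ctrl gives the robot as it stands. The module is installed in compiled form; this text tells all that it offers.
- The arm moves only by the tool send_rows, never from a script. Its argument "motion" is a list of rows, each an object with "claw": the opening, from -1 (shut) to 1 (fully open); "slide": the shift along the tool's x, y, z in mm, a list of three; "delta_rot": the turn, a rotation vector about the tool's x, y, z in rad, a list of three. In form: [{"claw": claw, "slide": [x, y, z], "delta_rot": [ax, ay, az]}, ...]. A call has 1 to 5 rows; each row is the pose to reach, as a shift and turn from the pose commanded when the call began, along the tool's axes at that moment; what a row does not reach only later rows make up. A row lasts 1/10 s, in which the tool goes at most 50 mm and 8.59 degrees, less where a joint would pass 70% of its speed; a pose out of reach is approached as far as the arm can. A call with a gripper value outside its range is refused whole. The fingers move at their own pace and stop on an object; "grip_force" is the grip in N (left out, the last holds). Time passes only in rows, so rows that repeat a pose let the fingers close. It gives the time, the measured TCP pose, the force, the opening and the grip force at its end, in the units of the state.
- ctrl.get_state(): the state, without advancing time (a new reading comes with each control period).
- ctrl.get_image(name): name is "scene" or "side" or "wrist"; returns a dict with "color" (400x640x3 uint8, blue, green, red), "fx", "fy", "cx", "cy" (pixels), "pose" (4x4, takes a point from camera to world coordinates). Camera axes: x right, y down, z forward; pixel columns grow to the right and rows downward; lengths in m; the calibration is good to about 2 mm. The wrist camera is an equidistant fisheye: a pixel r from the principal point sees the ray r / f radians off the axis. A picture is of the moment at which its call begins. There is no depth.
- ctrl.close_job(): hands the job in; it is judged then, once.
The state is a dict: "time": time; "joint_positions": joint angles; "qd": joint speeds; "joint_torque": joint torques, N m; "position": TCP position; "tool_rot": TCP orientation; "ft_force": force on the tool from outside, world axes, zero at the start; "torque": the same for the moment, N m; "grip_width": opening from 0.0 (shut) to 1.0 (fully open); "grip_force": force on a finger pad.
Only numpy, scipy, OpenCV 4.12 (cv2) and the standard library are available. Lean on these libraries where they do the work, as an engineer would, in place of code of your own. Each camera call takes 0.05 s, during which the arm holds its last target. There are 200 camera calls.

TASK

Take the circuit board by its yellow-taped transformer off the pink foam and lay it flat between the white stop posts on the test jig's black sprung stage, green terminal end towards the thick dowel, and let go of it. Then pick up the white pressure plate by its handle, lower it over the two dowels with the wide hole (red dot) on the thick dowel, press it down against the springs until it sits fully home on the dowel shoulders so that the board meets the test probes, and finish there, still holding it pressed down. Leave the mug, multimeter, solder reel and tray of screws where they are.

Things in the scene. Friction and masses are not known exactly. Their poses are not given: they have to be found in the camera images.
- jig: Board test jig fixed on the bench: grey box 118 (x) x 184 (y) x 22 mm, black sprung stage in the middle, two upright steel dowels 66 mm from the centre: 12 mm thick one at +y (red dot beside it), 9 mm thin one at -y. Origin: centre of the footprint at bench height; y runs from the thin to the thick dowel, z up. A cable socket juts 10 mm out at +x.
- jig_shoulders (a point): Point midway between the dowels, level with the flat tops of the aluminium shoulders (19 mm across, 78 mm above the bench) on which the plate comes to rest (5 mm higher when its pushers just rest on the seated board). Axes as the jig's. The dowels stand 34 mm above the shoulders: parallel for 22 mm, then tapering to a 4 mm tip.
- jig_big_dowel (a point): Tip of the thick (12 mm) dowel, 112 mm above the bench.
- jig_small_dowel (a point): Tip of the thin (9 mm) dowel, 112 mm above the bench.
- stage (a joint): Travel of the black stage in m: 0 up, positive pressed down, end 0.007. On springs: it stays up under the board and the loose plate, then gives by 1 mm per 1.2 N. Pressing the plate home onto the shoulders moves it 5 mm and takes about 7 N of push besides the plate's weight (more only loads the rigid shoulders); it springs back when the push ends.
- stage_top (a point): Centre of the stage's top face (76 x 94 mm, 40 mm above the bench when up), axes as the jig's. Four 3 mm standoffs carry the board; eight white stop posts, 11 mm high, conical above 5.5 mm, enclose 54 (x) x 74 (y) mm: 2 mm play each side, 2 mm more at the mouth. No posts within 20 mm of the middle of the long sides.
- stage_green_end (a point): Point 28 mm from the stage centre towards the thick dowel, 3 mm above the stage: where point board_green_end belongs.
- board: Green circuit board 50 (x) x 70 (y) x 2 mm, 70 g, components to 13 mm. In its middle a black transformer block with yellow tape, to grip, 28 (x) x 30 (y) mm, top 30 mm above the underside, on a black frame 30 x 32 mm that ends 6 mm above it. Origin: centre of its underside, z up, +y to its green-terminal end. Starts on a pink foam pad 86 x 108 mm, 12 mm thick.
- board_green_end (a point): Point on the board's underside, 28 mm from its centre towards the end with the green terminal block.
- plate: Loose pressure plate: white slab 74 (x) x 162 (y) x 10 mm, 0.24 to 0.36 kg. Through holes 66 mm from the centre: 13.6 mm at +y (red dot, for the thick dowel), 10.6 mm at -y. Four pushers, 7 mm across, reach 38 mm below it at (-20.5, +-30.5), (20.5, 30.5), (10.5, -30.5) mm; it stands on them at the start. Origin: centre of the slab's underside, z up.
- plate_grip (a point): Centre of the plate's black bridge handle, 44 mm above the slab's underside: a bar along the plate's y, 18 wide (x), 88 long, 16 mm tall, with 26 mm free below it between its two posts.
- plate_big_hole (a point): Centre of the 13.6 mm hole's lower mouth, in the slab's underside.
- mug: Bystander: black mug with tea, 92 mm tall; leave it where it is.
- multimeter: Bystander: red handheld multimeter, 187x76x56 mm; leave it where it is.
- solder_reel: Bystander: blue solder reel, 60 mm across, 48 mm tall; leave it where it is.
- tray_screws: Bystander: small open blue tray of screws, 64x85x25 mm; leave it where it is.
Mind the look-alikes: they are no part of the job. What is shaped like the board but turquoise is not meant.

How it is judged:
By the outcome, as a careful person would: the job done as asked, in the order asked, and still so for the second after the job is handed in, while the arm keeps its last pose, push and grip.
It also fails if it takes over 51 s, if anything falls off the work surface, if the arm or the gripper's body presses on something with over 40 N, if the wrist force passes 120 N, or if a joint passes its speed limit or range.

## Working session

There is one attempt and no reset: what is moved stays moved. The work goes in short steps, Python scripts to look and compute and a tool call to move; the robot and the scene stay as the last step left them, time stands still between calls to the robot, and variables do not carry over. Pictures are saved under pics/ and viewed, at most 10 in all, crops included, and the job is handed in when it is done.

Besides the shell and the picture viewer there is one more tool, called after ">>>" as name([rows], argument=value, ...), one row to a line, values as JSON. send_rows: Moves the arm, as the interface text tells. Its arguments: {"type":"object","properties":{"motion":{"type":"array","items":{"type":"object","properties":{"claw":{"type":"number"},"slide":{"type":"array","items":{"type":"number"}},"delta_rot":{"type":"array","items":{"type":"number"}}}}},"grip_force":{"type":"number"}},"required":["motion"]}

```bash
mkdir -p pics; python3 - <<'E'
from bench import ctrl
import cv2,pickle
d={}
for n in("scene","side","wrist"):
    d[n]=ctrl.get_image(n); cv2.imwrite(f"pics/{n}0.png",d[n]["color"])
    print(n,d[n]["fx"],d[n]["cx"],d[n]["cy"],d[n]["pose"].round(3).tolist())
pickle.dump(d,open("d0.pkl","wb"))
print(ctrl.get_state())
E
```

```text
scene 500.5048945136624 308.90398798446245 200.0268189177413 [[-0.955, 0.254, -0.15, 0.825], [0.295, 0.806, -0.514, 0.825], [-0.01, -0.535, -0.845, 1.41], [0.0, 0.0, 0.0, 1.0]]
side 377.35478044843944 323.31108402351157 193.44484552021171 [[-0.837, -0.291, 0.464, -0.013], [-0.547, 0.461, -0.698, 0.909], [-0.011, -0.838, -0.545, 0.778], [0.0, 0.0, 0.0, 1.0]]
wrist 309.70691628693146 318.61034724940856 196.5229231759109 [[0.316, -0.907, -0.279, 0.283], [-0.949, -0.303, -0.091, -0.59], [-0.002, 0.294, -0.956, 0.384], [0.0, 0.0, 0.0, 1.0]]
{'time': 0.15, 'joint_positions': array([ 1.26310953,  0.32162248, -0.07008929,  1.45137544,  0.02263896,
        1.37075727, -0.05687292]), 'qd': array([ 0.00178432, -0.00161852,  0.00023433, -0.00457659,  0.00100423,
        0.00200679, -0.00235363]), 'joint_torque': array([-5.61664237e-04, -4.91796005e+01, -4.04690411e-01, -3.12876964e+01,
       -6.38962677e-02,  4.04948776e-02,  1.15521029e-04]), 'position': array([ 0.20540461, -0.61630979,  0.24374212]), 'tool_rot': array([-3.09968448e+00, -5.03167549e-01,  5.31052558e-04]), 'ft_force': array([ 0.15165681, -0.65196277, -0.05741576]), 'torque': array([-0.05874822,  0.00514002, -0.00209571]), 'grip_force': 0.0, 'grip_width': 0.9986155760516264}
```

View pics/scene0.png

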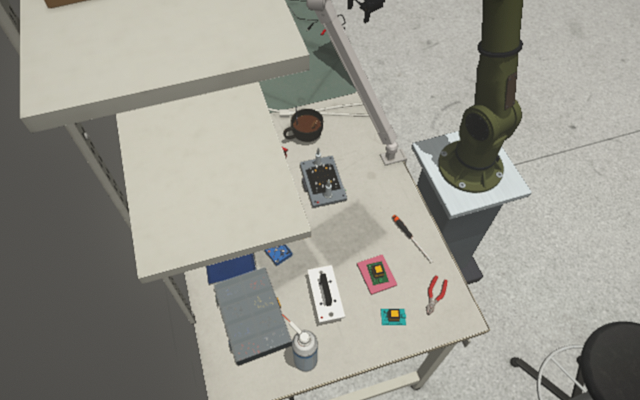

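View pics/side0.png

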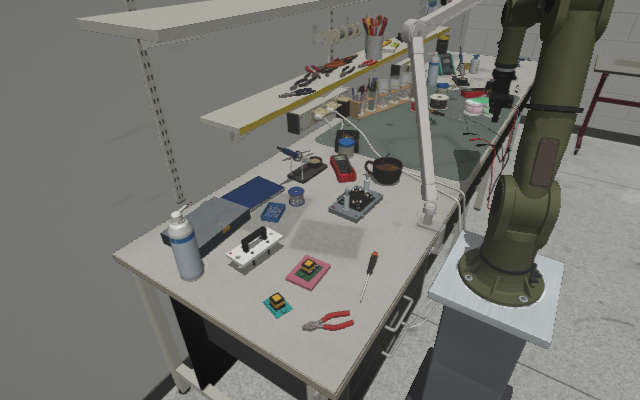

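Candidates for the board: the green one on pink foam (scene 377,271; side 308,270) and the turquoise look-alike with the same transformer (scene 394,316; side 278,305). By the description it is the first. I'll check that in a close crop.

```bash
cat > h.py <<'E'
import numpy as np,cv2,pickle
from scipy.spatial.transform import Rotation as R
def ray(im,uv):
    x=(uv[0]-im["cx"])/im["fx"];y=(uv[1]-im["cy"])/im["fy"]
    if im.get("fish"):
        r=np.hypot(x,y); d=np.array([x/r*np.sin(r),y/r*np.sin(r),np.cos(r)]) if r>1e-9 else np.array([0,0,1.])
    else: d=np.array([x,y,1.])
    T=np.array(im["pose"]); d=T[:3,:3]@d
    return T[:3,3],d/np.linalg.norm(d)
def plane(im,uv,z):
    o,d=ray(im,uv); return o+d*(z-o[2])/d[2]
def tri(obs):
    A=0;b=0
    for im,uv in obs:
        o,d=ray(im,uv);P=np.eye(3)-np.outer(d,d);A=A+P;b=b+P@o
    return np.linalg.solve(A,b)
def proj(im,p):
    T=np.array(im["pose"]);q=T[:3,:3].T@(np.array(p)-T[:3,3])
    if im.get("fish"):
        s=np.hypot(q[0],q[1]);t=np.arctan2(s,q[2]);k=t/s if s>1e-9 else 0
        return np.array([im["cx"]+im["fx"]*k*q[0],im["cy"]+im["fy"]*k*q[1]])
    return np.array([im["cx"]+im["fx"]*q[0]/q[2],im["cy"]+im["fy"]*q[1]/q[2]])
def blobs(im,lo,hi,amin=15,roi=None):
    h=cv2.cvtColor(im["color"],cv2.COLOR_BGR2HSV);m=cv2.inRange(h,np.array(lo),np.array(hi))
    if roi: k=np.zeros_like(m);x0,y0,x1,y1=roi;k[y0:y1,x0:x1]=255;m&=k
    n,l,s,c=cv2.connectedComponentsWithStats(m)
    return sorted([(int(s[i,4]),c[i].round(1).tolist(),cv2.minAreaRect(np.argwhere(l==i)[:,::-1].astype(np.float32))) for i in range(1,n) if s[i,4]>=amin],key=lambda t:-t[0])
E
python3 - <<'E'
from h import *
d=pickle.load(open("d0.pkl","rb"));s,e=d["scene"],d["side"]
for n,im in(("sc",s),("si",e)):
    for nm,lo,hi in(("pink",(165,60,120),(179,170,255)),("yel",(18,150,120),(32,255,255))):
        print(n,nm,blobs(im,lo,hi)[:4])
for n,uv in(("board",(377,271)),("turq",(394,316)),("plate",(326,293)),("jig",(324,181)),("mug",(306,127)),("shelf corner",(310,235))):print(n,plane(s,uv,0.03).round(3))
c=lambda im,x,y,w=80,h=60:cv2.resize(im["color"][y-h//2:y+h//2,x-w//2:x+w//2],(400,300),interpolation=cv2.INTER_CUBIC)
cv2.imwrite("pics/c1.png",np.vstack([np.hstack([c(s,382,290),c(s,324,293)]),np.hstack([c(s,324,181),c(e,356,195)])]))
E
```

```text
sc pink [(574, [376.1, 274.8], ((376.52008056640625, 273.75732421875), (36.12649917602539, 27.4875545501709), 64.98310852050781))]
sc yel [(55, [394.4, 313.1], ((394.5, 313.0), (6.0, 7.0), 90.0)), (48, [378.2, 268.6], ((378.1999816894531, 268.6000061035156), (6.957010269165039, 6.324554920196533), 71.56504821777344))]
si pink [(480, [307.4, 272.9], ((307.50726318359375, 271.5850830078125), (27.214738845825195, 39.29228210449219), 40.10091018676758))]
si yel [(46, [246.9, 128.5], ((247.6000213623047, 127.70001983642578), (4.472135543823242, 17.441329956054688), 63.43495178222656)), (41, [276.1, 297.1], ((276.0000305175781, 297.0000305175781), (7.071067810058594, 5.656853675842285), 45.0)), (34, [308.0, 262.5], ((308.0000305175781, 262.5000305175781), (4.949747562408447, 6.363960266113281), 45.0)), (27, [443.5, 37.1], ((443.40008544921875, 37.20001983642578), (7.155416965484619, 3.5777084827423096), 26.56505012512207))]
board [0.46  0.287 0.03 ]
turq [0.464 0.431 0.03 ]
plate [0.627 0.308 0.03 ]
jig [ 0.509 -0.071  0.03 ]
mug [ 0.498 -0.314  0.03 ]
shelf corner [0.615 0.111 0.03 ]
```

View pics/c1.png

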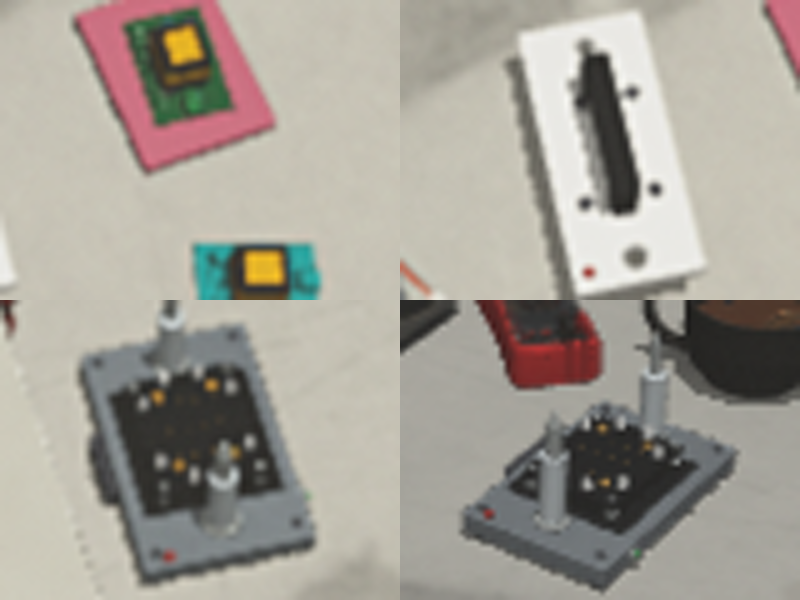

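The crop confirms it: the green board is on the pink foam (its transformer at scene 378,269), and the turquoise one below it is the decoy. The red dots of the plate and the jig both point to +y (scene bottom). Next I'll triangulate the key points and check whether the lamp and shelf leave clearance.

```bash
python3 - <<'E'
from h import *
d=pickle.load(open("d0.pkl","rb"));s,e=d["scene"],d["side"]
P=lambda n,a,b:print(n,tri([(s,a),(e,b)]).round(3))
P("yellow",(378.2,268.6),(308,262.5))
P("lamp base",(393,156),(430,215));P("lamp low",(386,142),(428,190));P("lamp top",(318,5),(413,27))
P("shelf corner",(308,235),(236,127))
sc=lambda x,y,cx,cy:(cx-40+x/5,cy-30+y/5)
P("big tip",sc(223,445-300,324,181),sc(556-400,415-300,356,195))
P("small tip?",sc(172,300-300,324,181),sc(655-400,338-300,356,195))
b=plane(s,sc(168,557-300,324,181),.022);print("jig red",b)
for n,x,y in(("plate red",588-400,272),("hole",635-400,257),("c1",518-400,33),("c2",640-400,10),("c3",706-400,265),("c4",578-400,295)):print(n,plane(s,sc(x,y,324,293),.048).round(3))
for v in cv2.boxPoints(blobs(s,(165,60,120),(179,170,255))[0][2]):print("pink",plane(s,v,.012).round(3))
for c in((80,360),(240,327),(312,540),(148,582)):print("jigc",plane(s,sc(c[0],c[1]-300,324,181),.022).round(3))
E
```

```text
yellow [0.456 0.285 0.042]
lamp base [ 0.249 -0.097  0.044]
lamp low [ 0.276 -0.112  0.119]
lamp top [ 0.456 -0.292  0.559]
shelf corner [0.67  0.29  0.395]
big tip [ 0.511 -0.023  0.105]
small tip? [ 0.504 -0.147  0.104]
jig red [ 0.55381364 -0.00163564  0.022     ]
plate red [0.664 0.38  0.048]
hole [0.636 0.379 0.048]
c1 [0.659 0.229 0.048]
c2 [0.585 0.236 0.048]
c3 [0.6   0.396 0.048]
c4 [0.673 0.391 0.048]
pink [0.505 0.237 0.012]
pink [0.418 0.223 0.012]
pink [0.415 0.338 0.012]
pink [0.499 0.35  0.012]
jigc [ 0.563 -0.172  0.022]
jigc [ 0.449 -0.166  0.022]
jigc [0.46  0.014 0.022]
jigc [0.572 0.013 0.022]
```

View pics/wrist0.png

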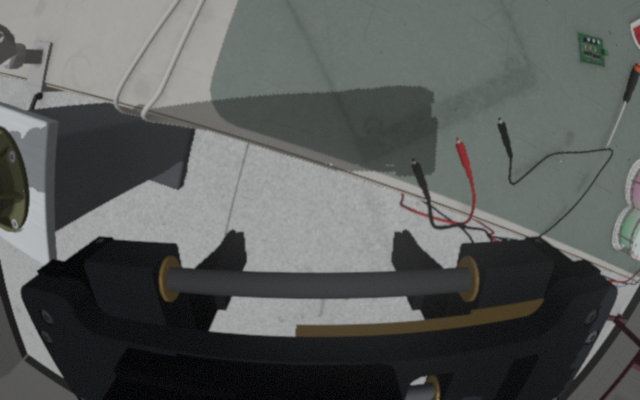

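The wrist view shows only empty bench and the probe leads. The lamp's lower arm leans across the swing path, so I'll look at its upper part next to the robot arm before moving.

```bash
python3 - <<'E'
from h import *
d=pickle.load(open("d0.pkl","rb"));s,e=d["scene"],d["side"]
a=cv2.resize(s["color"][0:100,260:540],(800,286),interpolation=cv2.INTER_CUBIC)
b=cv2.resize(e["color"][0:140,370:610],(528,308),interpolation=cv2.INTER_CUBIC)
b=np.pad(b,((0,0),(0,272),(0,0)))
cv2.imwrite("pics/c2.png",np.vstack([a,b]))
for n,p in(("tcp",(.205,-.616,.244)),("wrist",(.205,-.616,.6)),("elbow?",(.05,-.15,.75)),("base",(0,0,0)),("sh",(0,0,.35))):print(n,proj(s,p).round(),proj(e,p).round())
E
```

```text
tcp [358.   9.] [494. 111.]
wrist [367. -92.] [519.   9.]
elbow? [504. -68.] [577. -39.]
base [470. 165.] [499. 275.]
sh [501.  93.] [536. 166.]
```

View pics/c2.png

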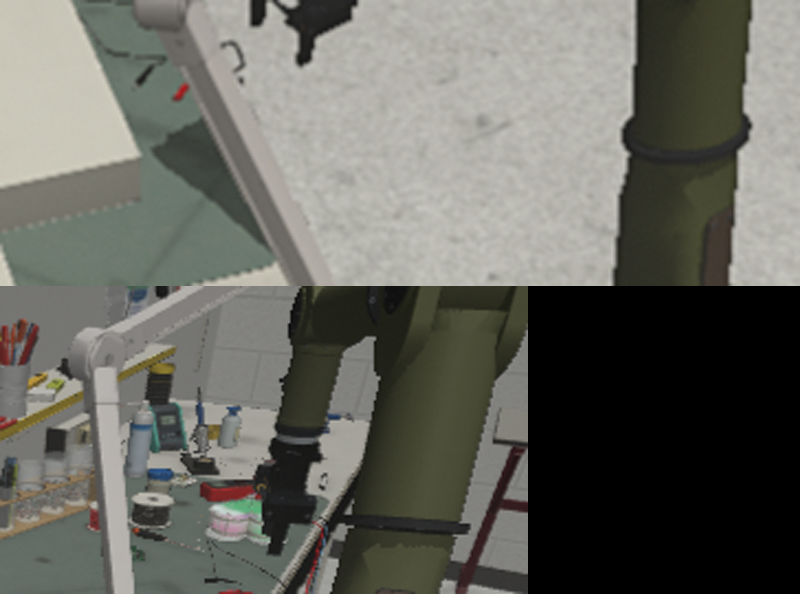

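```bash
python3 - <<'E'
from h import *
d=pickle.load(open("d0.pkl","rb"));s,e=d["scene"],d["side"]
print("joint",tri([(s,(316,3)),(e,(414.5,31))]).round(3))
for uv in((425,25),(475,1)):
    o,r=ray(e,uv)
    for t in(1.0,1.2,1.3,1.4,1.6,1.8,2.0):
        p=o+t*r;print(uv,t,p.round(3),"sc",proj(s,p).round())
E
```

```text
joint [ 0.456 -0.315  0.547]
(425, 25) 1.0 [ 0.314 -0.024  0.624] sc [413.  33.]
(425, 25) 1.2 [ 0.379 -0.21   0.593] sc [359.   2.]
(425, 25) 1.3 [ 0.412 -0.304  0.577] sc [335. -12.]
(425, 25) 1.4 [ 0.444 -0.397  0.562] sc [313. -24.]
(425, 25) 1.6 [ 0.51  -0.583  0.531] sc [274. -46.]
(425, 25) 1.8 [ 0.575 -0.77   0.5  ] sc [240. -65.]
(425, 25) 2.0 [ 0.64  -0.956  0.47 ] sc [211. -82.]
(475, 1) 1.0 [ 0.219 -0.059  0.675] sc [449.  -3.]
(475, 1) 1.2 [ 0.265 -0.252  0.655] sc [397. -38.]
(475, 1) 1.3 [ 0.288 -0.349  0.645] sc [374. -53.]
(475, 1) 1.4 [ 0.311 -0.446  0.634] sc [353. -67.]
(475, 1) 1.6 [ 0.357 -0.639  0.614] sc [316. -92.]
(475, 1) 1.8 [ 0.403 -0.833  0.594] sc [ 284. -114.]
(475, 1) 2.0 [ 0.45  -1.026  0.573] sc [ 256. -133.]
```

The lamp's upper arm runs at about z 0.6 towards -y. I'll therefore go up and inward first, then swing over it.

>>> send_rows([
  {"claw": 1, "slide": [0, 0, -50], "delta_rot": [0, 0, 0]},
  {"claw": 1, "slide": [0, -10, -100], "delta_rot": [0, 0, 0]},
  {"claw": 1, "slide": [0, -20, -145], "delta_rot": [0, 0, 0]},
  {"claw": 1, "slide": [0, -40, -190], "delta_rot": [0, 0, 0]},
  {"claw": 1, "slide": [0, -60, -235], "delta_rot": [0, 0, 0]},
])

```text
time: 0.65
position: [0.1863, -0.5589, 0.481]
tool_rot: [-3.101, -0.503, 0.0]
ft_force: [-0.1, -0.8, 0.1]
grip_width: 1.004
grip_force: 0.0
```

>>> send_rows([
  {"claw": 1, "slide": [0, -25, -40], "delta_rot": [0, 0, 0]},
  {"claw": 1, "slide": [0, -50, -80], "delta_rot": [0, 0, 0]},
  {"claw": 1, "slide": [0, -75, -120], "delta_rot": [0, 0, 0]},
  {"claw": 1, "slide": [0, -100, -160], "delta_rot": [0, 0, 0]},
  {"claw": 1, "slide": [0, -120, -200], "delta_rot": [0, 0, 0]},
])

```text
time: 1.15
position: [0.1541, -0.4591, 0.6237]
tool_rot: [3.066, 0.496, 0.006]
ft_force: [1.1, -0.0, -0.1]
grip_width: 0.996
grip_force: 0.0
```

```bash
python3 - <<'E'
from bench import ctrl
from h import *
w=ctrl.get_image("wrist");cv2.imwrite("pics/w1.png",w["color"]);w["fish"]=1;pickle.dump(w,open("w1.pkl","wb"))
st=ctrl.get_state();print({k:np.round(v,3) for k,v in st.items()});print(w["pose"].round(3))
E
```

```text
{'time': np.float64(1.2), 'joint_positions': array([ 0.87 ,  0.042,  0.342,  1.01 , -0.013,  2.053, -0.043]), 'qd': array([ 0.186,  0.016, -0.229, -0.018,  0.014, -0.02 , -0.008]), 'joint_torque': array([ 8.1600e-01, -1.5083e+01, -1.8350e+00, -2.0565e+01, -2.1000e-01,
       -1.0130e+00, -6.0000e-03]), 'position': array([ 0.154, -0.457,  0.626]), 'tool_rot': array([3.062, 0.497, 0.008]), 'ft_force': array([-1.935, -0.395,  2.871]), 'torque': array([0.073, 0.157, 0.012]), 'grip_force': np.float64(0.0), 'grip_width': np.float64(0.996)}
[[ 0.315 -0.91  -0.27   0.23 ]
 [-0.948 -0.291 -0.125 -0.428]
 [ 0.035  0.295 -0.955  0.764]
 [ 0.     0.     0.     1.   ]]
```

View pics/w1.png

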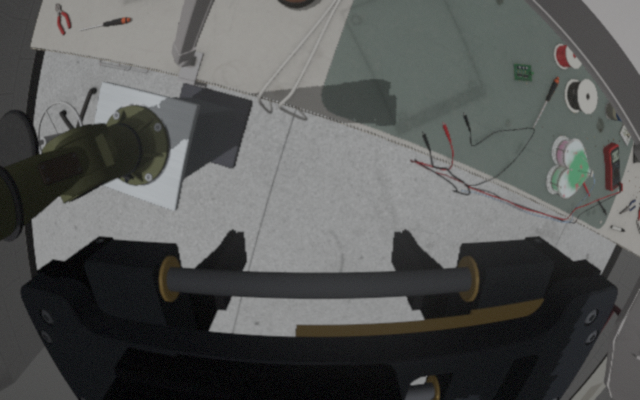

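```bash
python3 - <<'E'
from h import *
w=pickle.load(open("w1.pkl","rb"));d=pickle.load(open("d0.pkl","rb"));e=d["side"]
for p in((.456,-.315,.547),(.4,-.26,.42),(.3,-.15,.18)):print("low",p,proj(w,p).round())
o,r=ray(e,(475,1))
for t in(1.2,1.3,1.4,1.5,1.6,1.8,2.0,2.2):p=o+t*r;print(t,p.round(2),proj(w,p).round())
print(w["color"][5:200:30,[540,560,590,620,635]].tolist())
E
```

```text
low (0.456, -0.315, 0.547) [ 267. -160.]
low (0.4, -0.26, 0.42) [218. -62.]
low (0.3, -0.15, 0.18) [183.  33.]
1.2 [ 0.26 -0.25  0.65] [ 12. -23.]
1.3 [ 0.29 -0.35  0.64] [175. -64.]
1.4 [ 0.31 -0.45  0.63] [404. -45.]
1.5 [ 0.33 -0.54  0.62] [556.  18.]
1.6 [ 0.36 -0.64  0.61] [628.  67.]
1.8 [ 0.4  -0.83  0.59] [686. 120.]
2.0 [ 0.45 -1.03  0.57] [709. 146.]
2.2 [ 0.5  -1.22  0.55] [720. 161.]
[[[97, 98, 99], [72, 71, 73], [147, 149, 149], [148, 149, 150], [147, 147, 149]], [[95, 99, 92], [85, 86, 87], [74, 74, 75], [148, 149, 151], [149, 148, 151]], [[95, 99, 91], [108, 113, 126], [107, 107, 109], [74, 74, 76], [149, 149, 150]], [[95, 99, 91], [96, 101, 93], [146, 150, 150], [74, 76, 76], [72, 73, 73]], [[96, 101, 92], [97, 101, 92], [97, 102, 94], [95, 99, 93], [74, 76, 77]], [[96, 100, 91], [121, 110, 130], [97, 102, 92], [96, 102, 94], [63, 64, 65]], [[99, 103, 96], [159, 161, 155], [98, 102, 95], [42, 43, 55], [135, 140, 143]]]
```

The wrist view shows the lamp's lower arm leaving the frame at (210,0) and the upper arm as the grey band from (540,0) to (635,150). That puts the upper arm near (0.34,-0.55,0.62), outside the hand. I can swing round at r 0.47 above it.

>>> send_rows([
  {"claw": 1, "slide": [45, -2, 20], "delta_rot": [0, 0, -0.096]},
  {"claw": 1, "slide": [90, -9, 30], "delta_rot": [0, 0, -0.192]},
  {"claw": 1, "slide": [134, -19, 40], "delta_rot": [0, 0, -0.288]},
  {"claw": 1, "slide": [176, -35, 50], "delta_rot": [0, 0, -0.384]},
  {"claw": 1, "slide": [217, -53, 50], "delta_rot": [0, 0, -0.48]},
])

```text
time: 1.7
position: [0.3462, -0.3408, 0.5674]
tool_rot: [2.863, 1.221, -0.012]
ft_force: [0.5, -0.4, 0.3]
grip_width: 1.002
grip_force: 0.0
```

>>> send_rows([
  {"claw": 1, "slide": [45, -2, 0], "delta_rot": [0, 0, -0.096]},
  {"claw": 1, "slide": [90, -9, 0], "delta_rot": [0, 0, -0.192]},
  {"claw": 1, "slide": [134, -19, 0], "delta_rot": [0, 0, -0.288]},
  {"claw": 1, "slide": [176, -35, 0], "delta_rot": [0, 0, -0.384]},
  {"claw": 1, "slide": [217, -53, 0], "delta_rot": [0, 0, -0.48]},
])

```text
time: 2.2
position: [0.4584, -0.1477, 0.5634]
tool_rot: [2.491, 1.867, -0.022]
ft_force: [0.4, 0.1, -1.0]
grip_width: 0.997
grip_force: 0.0
```

>>> send_rows([
  {"claw": 1, "slide": [34, -10, 26], "delta_rot": [0, 0, -0.063]},
  {"claw": 1, "slide": [68, -20, 52], "delta_rot": [0, 0, -0.126]},
  {"claw": 1, "slide": [102, -30, 78], "delta_rot": [0, 0, -0.19]},
  {"claw": 1, "slide": [136, -40, 104], "delta_rot": [0, 0, -0.25]},
  {"claw": 1, "slide": [170, -50, 130], "delta_rot": [0, 0, -0.313]},
])

```text
time: 2.7
position: [0.4586, 0.0251, 0.4271]
tool_rot: [2.172, 2.231, -0.029]
ft_force: [0.4, 0.4, 0.2]
grip_width: 1.002
grip_force: 0.0
```

>>> send_rows([
  {"claw": 1, "slide": [35, 1, 26], "delta_rot": [0, 0, 0]},
  {"claw": 1, "slide": [70, 2, 52], "delta_rot": [0, 0, 0]},
  {"claw": 1, "slide": [105, 3, 78], "delta_rot": [0, 0, 0]},
  {"claw": 1, "slide": [140, 4, 104], "delta_rot": [0, 0, 0]},
  {"claw": 1, "slide": [175, 5, 130], "delta_rot": [0, 0, 0]},
])

```text
time: 3.2
position: [0.4601, 0.1957, 0.2917]
tool_rot: [2.175, 2.229, -0.028]
ft_force: [0.7, -0.5, 0.3]
grip_width: 1.001
grip_force: 0.0
```

```bash
cat > snap.py <<'E'
import sys
from bench import ctrl
from h import *
n=sys.argv[1];w=ctrl.get_image("wrist");w["fish"]=1;st=ctrl.get_state();w["st"]=st
cv2.imwrite(f"pics/{n}.png",w["color"]);pickle.dump(w,open(f"{n}.pkl","wb"))
M=R.from_rotvec(st["tool_rot"]).as_matrix()
print(st["time"],"pos",st["position"].round(4),"yaw(tool y)",np.degrees(np.arctan2(M[1,1],M[0,1])).round(2),"z",M[:,2].round(3),"q",st["joint_positions"].round(2),"F",st["ft_force"].round(1),"grip",st["grip_width"],st["grip_force"])
E
python3 snap.py w2
```

```text
3.25 pos [0.4568 0.2016 0.287 ] yaw(tool y) 1.85 z [-0.    -0.029 -1.   ] q [ 0.08  0.01 -0.57  1.72  0.03  1.42 -0.46] F [-2.4  3.1 -3.1] grip 0.9975115393555547 0.0
```

View pics/w2.png

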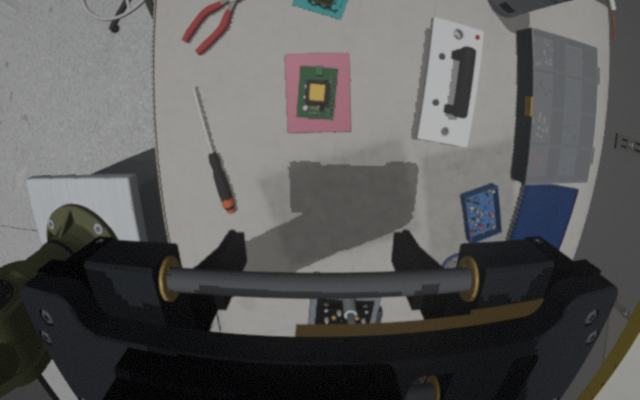

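The wrist view shows the board on the foam at (318,93), with a light green block near (318,70), which is the +y side. It also shows the plate at (452,80) with its red dot at (478,38). I'll measure these by colour.

```bash
python3 - <<'E'
from h import *
w=pickle.load(open("w2.pkl","rb"))
def rect(nm,b,z):
    c=[plane(w,v,z)[:2] for v in cv2.boxPoints(b[2])];c=np.array(c);m=c.mean(0);a=c[1]-c[0];b2=c[2]-c[1]
    print(nm,b[0],b[1],"ctr",m.round(4),"sides",np.linalg.norm(a).round(4),np.linalg.norm(b2).round(4),"ang",np.degrees(np.arctan2(a[1],a[0])).round(1),np.degrees(np.arctan2(b2[1],b2[0])).round(1))
roi=(270,40,365,145)
for b in blobs(w,(18,130,110),(32,255,255),30,roi)[:1]:rect("yellow",b,.042)
h=cv2.cvtColor(w["color"],cv2.COLOR_BGR2HSV)
m=cv2.inRange(h,np.array((160,50,80)),np.array((179,255,255)));k=np.zeros_like(m);k[40:145,270:365]=255;m&=k
cs=max(cv2.findContours(m,cv2.RETR_CCOMP,cv2.CHAIN_APPROX_NONE)[0],key=cv2.contourArea);rect("pink",(0,0,cv2.minAreaRect(cs)),.012)
cc,hi=cv2.findContours(m,cv2.RETR_CCOMP,cv2.CHAIN_APPROX_NONE)
holes=[c for c,x in zip(cc,hi[0]) if x[3]>=0];rect("boardhole",(0,0,cv2.minAreaRect(max(holes,key=cv2.contourArea))),.014)
for lo in(70,90,110):
  for b in blobs(w,(45,80,lo),(85,255,255),6,roi)[:3]:print("green V>",lo,b[0],b[1])
print(w["color"][62:126:4,318].tolist())
r2=(405,10,500,160)
m=cv2.inRange(h,np.array((0,0,185)),np.array((179,35,255)));k=np.zeros_like(m);k[10:155,405:500]=255;m&=k
cs=max(cv2.findContours(m,cv2.RETR_EXTERNAL,cv2.CHAIN_APPROX_NONE)[0],key=cv2.contourArea)
rect("plate",(cv2.contourArea(cs),0,cv2.minAreaRect(cs)),.048)
b=blobs(w,(0,0,0),(179,255,70),60,r2);[rect("handle",x,.09) for x in b[:2]]
for x in blobs(w,(0,120,80),(8,255,255),3,r2)[:3]:print("red",x[0],x[1],plane(w,x[1],.048).round(4))
E
```

```text
yellow 206 [316.7, 91.9] ctr [0.4581 0.2852] sides 0.0171 0.0188 ang 1.3 -88.5
pink 0 0 ctr [0.459  0.2848] sides 0.0844 0.107 ang 2.7 -86.7
boardhole 0 0 ctr [0.4577 0.2854] sides 0.0748 0.0528 ang 87.0 -2.8
green V> 70 36 [318.5, 70.5]
green V> 90 36 [318.5, 70.5]
[[122, 110, 158], [84, 103, 91], [78, 104, 70], [65, 86, 61], [66, 84, 62], [58, 57, 62], [80, 146, 169], [82, 147, 170], [81, 147, 170], [81, 147, 171], [51, 55, 61], [98, 103, 102], [77, 85, 80], [69, 87, 70], [74, 83, 87], [117, 105, 154]]Traceback (most recent call last):
  File "<stdin>", line 18, in <module>
ValueError: max() iterable argument is empty
```

>>> send_rows([
  {"claw": 1, "slide": [10, 0, 40], "delta_rot": [0, 0.029, 0]},
  {"claw": 1, "slide": [20, 0, 80], "delta_rot": [0, 0.029, 0]},
  {"claw": 1, "slide": [30, 0, 110], "delta_rot": [0, 0.029, 0]},
  {"claw": 1, "slide": [30, 0, 110], "delta_rot": [0, 0.029, 0]},
])

```text
time: 3.65
position: [0.4573, 0.2204, 0.1779]
tool_rot: [2.19, 2.25, -0.008]
ft_force: [-0.0, -0.1, -0.9]
grip_width: 0.999
grip_force: 0.0
```

```bash
python3 snap.py w3; cat > meas.py <<'E'
from h import *
def pts(w,c,z):return np.array([plane(w,v.ravel(),z)[:2] for v in c])
def wrect(w,c,z,nm):
    p=pts(w,c,z);(cx,cy),s,a=cv2.minAreaRect((p*1000).astype(np.float32))
    if s[0]>s[1]: s=s[::-1];a-=90
    a=(a+45)%180-45 # angle of short side
    print(nm,"ctr mm",round(cx,1),round(cy,1),"size",np.round(s,1),"short-side angle",round(a,2))
def mask(w,lo,hi,roi):
    h=cv2.cvtColor(w["color"],cv2.COLOR_BGR2HSV);m=cv2.inRange(h,np.array(lo),np.array(hi));k=np.zeros_like(m);x0,y0,x1,y1=roi;k[y0:y1,x0:x1]=255;return m&k
def big(m,mode=cv2.RETR_EXTERNAL):
    return sorted(cv2.findContours(m,mode,cv2.CHAIN_APPROX_NONE)[0],key=cv2.contourArea)[::-1]
E
python3 - <<'E'
from meas import *
w=pickle.load(open("w3.pkl","rb"))
roi=(200,5,440,240)
m=mask(w,(160,50,80),(179,255,255),roi)
wrect(w,big(m)[0],.012,"pink")
cc,hi=cv2.findContours(m,cv2.RETR_CCOMP,cv2.CHAIN_APPROX_NONE);wrect(w,max([c for c,x in zip(cc,hi[0]) if x[3]>=0],key=cv2.contourArea),.014,"board")
y=big(mask(w,(18,130,100),(32,255,255),roi))[0];wrect(w,y,.042,"yellow");print(cv2.boundingRect(y))
for b in blobs(w,(45,80,70),(85,255,255),20,roi)[:3]:print("green",b[0],b[1],plane(w,b[1],.022).round(4))
w=pickle.load(open("w2.pkl","rb"));r2=(405,10,500,160)
m=mask(w,(0,0,165),(179,40,255),r2);
for c in big(m)[:2]:wrect(w,c,.048,"plate")
for c in big(mask(w,(0,0,0),(179,255,70),r2))[:3]:wrect(w,c,.09,"handle")
E
```

```text
3.7 pos [0.4591 0.2204 0.1807] yaw(tool y) 1.47 z [ 0.002 -0.004 -1.   ] q [ 0.05  0.1  -0.58  1.86  0.06  1.2  -0.53] F [-0.3 -0.1  0.5] grip 1.0004241015942472 0.0
pink ctr mm 459.2 284.3 size [ 84.9 107.2] short-side angle 2.99
board ctr mm 457.8 284.9 size [52.3 73.2] short-side angle -3.24
yellow ctr mm 457.7 284.4 size [18.4 20.8] short-side angle -4.44
(310, 112, 23, 24)
green 90 [323.3, 91.8] [0.4594 0.3132 0.022 ]
green 56 [302.3, 150.5] [0.4408 0.2563 0.022 ]
green 40 [332.1, 153.0] [0.4696 0.2546 0.022 ]
plate ctr mm 631.9 310.3 size [ 72.7 161. ] short-side angle -5.27
handle ctr mm 622.1 310.2 size [29.1 83.5] short-side angle -5.09
handle ctr mm 672.7 406.2 size [3.9 6.2] short-side angle 104.03
```

The board is at (0.4577,0.2848) with yaw -3.5°, and its terminal end is at +y (green block at 323,92). I'll approach above it.

>>> send_rows([
  {"claw": 1, "slide": [30, 0, 35], "delta_rot": [0, 0, 0.043]},
  {"claw": 1, "slide": [64, 0, 70], "delta_rot": [0, 0, 0.087]},
  {"claw": 0.3, "slide": [64, 0, 100], "delta_rot": [0, 0, 0.087]},
  {"claw": 0.3, "slide": [64, 0, 115], "delta_rot": [0, 0, 0.087]},
  {"claw": 0.3, "slide": [64, 0, 115], "delta_rot": [0, 0, 0.087]},
])

```text
time: 4.2
position: [0.46, 0.2829, 0.0667]
tool_rot: [2.287, 2.145, 0.0]
ft_force: [0.0, -0.6, 0.7]
grip_width: 0.811
grip_force: 0.0
```

```bash
python3 snap.py w4
```

```text
4.25 pos [0.4609 0.2834 0.0681] yaw(tool y) -3.69 z [ 0.007 -0.003 -1.   ] q [-0.08  0.3  -0.6   1.9   0.21  0.99 -0.83] F [ 0.4 -0.2  0.5] grip 0.7649115750305469 0.0
```

>>> send_rows([
  {"claw": 0.3, "slide": [1, -3, 13], "delta_rot": [0.006, 0, 0]},
  {"claw": 0.3, "slide": [1, -3, 26], "delta_rot": [0.006, 0, 0]},
  {"claw": 0.3, "slide": [1, -3, 26], "delta_rot": [0.006, 0, 0]},
])

```text
time: 4.55
position: [0.4564, 0.2844, 0.0399]
tool_rot: [2.289, 2.149, -0.006]
ft_force: [0.2, -0.4, -0.6]
grip_width: 0.651
grip_force: 0.0
```

```bash
python3 snap.py w5; python3 - <<'E'
from h import *
w=pickle.load(open("w5.pkl","rb"))
# project expected transformer & fingertip for info
print(proj(w,(.4577,.2848,.042)))
E
```

```text
4.6 pos [0.4567 0.2848 0.0406] yaw(tool y) -3.62 z [-0.001 -0.004 -1.   ] q [-0.09  0.34 -0.59  1.92  0.24  0.95 -0.86] F [-0.2  0.3 -0.6] grip 0.6544847064383014 0.0
[319.92042261 268.60161073]
```

>>> send_rows([
  {"claw": -1, "slide": [0, 1, -1], "delta_rot": [0, 0, 0]},
  {"claw": -1, "slide": [0, 1, -1], "delta_rot": [0, 0, 0]},
  {"claw": -1, "slide": [0, 1, -1], "delta_rot": [0, 0, 0]},
  {"claw": -1, "slide": [0, 1, -1], "delta_rot": [0, 0, 0]},
  {"claw": -1, "slide": [0, 1, -1], "delta_rot": [0, 0, 0]},
], grip_force=20)

```text
time: 5.1
position: [0.4582, 0.2856, 0.0424]
tool_rot: [2.288, 2.149, -0.002]
ft_force: [-0.2, 0.8, 1.4]
grip_width: 0.321
grip_force: 20.0
```

>>> send_rows([
  {"claw": -1, "slide": [0, 0, 0], "delta_rot": [0, 0, 0]},
  {"claw": -1, "slide": [0, 0, 0], "delta_rot": [0, 0, 0]},
])

```text
time: 5.3
position: [0.4582, 0.2855, 0.0425]
tool_rot: [2.288, 2.149, -0.002]
ft_force: [0.4, 0.0, 1.1]
grip_width: 0.32
grip_force: 20.0
```

```bash
python3 snap.py w6
```

```text
5.35 pos [0.4582 0.2855 0.0425] yaw(tool y) -3.59 z [ 0.001 -0.003 -1.   ] q [-0.09  0.34 -0.59  1.92  0.23  0.95 -0.85] F [-0.6 -0.6  2. ] grip 0.319998498496898 20.000092376139946
```

>>> send_rows([
  {"claw": -1, "slide": [0, 0, -30], "delta_rot": [0, 0, 0]},
  {"claw": -1, "slide": [0, 0, -75], "delta_rot": [0, 0, 0]},
  {"claw": -1, "slide": [-25, 5, -115], "delta_rot": [0, 0, 0]},
  {"claw": -1, "slide": [-55, 10, -150], "delta_rot": [0, 0, 0]},
  {"claw": -1, "slide": [-90, 16, -180], "delta_rot": [0, 0, 0]},
])

```text
time: 5.85
position: [0.4683, 0.1952, 0.2244]
tool_rot: [2.285, 2.151, 0.001]
ft_force: [1.7, 0.2, -0.6]
grip_width: 0.319
grip_force: 20.0
```

>>> send_rows([
  {"claw": -1, "slide": [-45, 8, -15], "delta_rot": [0, 0, 0]},
  {"claw": -1, "slide": [-91, 16, -30], "delta_rot": [0, 0, 0]},
  {"claw": -1, "slide": [-138, 25, -45], "delta_rot": [0, 0, 0]},
  {"claw": -1, "slide": [-185, 34, -55], "delta_rot": [0, 0, 0]},
  {"claw": -1, "slide": [-230, 43, -60], "delta_rot": [0, 0, 0]},
])

```text
time: 6.35
position: [0.497, -0.0392, 0.2843]
tool_rot: [2.287, 2.147, -0.001]
ft_force: [0.2, -0.3, -0.9]
grip_width: 0.32
grip_force: 20.0
```

>>> send_rows([
  {"claw": -1, "slide": [-45, 8, 0], "delta_rot": [0, 0, 0]},
  {"claw": -1, "slide": [-86, 14, 0], "delta_rot": [0, 0, 0]},
  {"claw": -1, "slide": [-86, 14, 0], "delta_rot": [0, 0, 0]},
  {"claw": -1, "slide": [-86, 14, 0], "delta_rot": [0, 0, 0]},
])

```text
time: 6.75
position: [0.505, -0.1245, 0.2828]
tool_rot: [2.292, 2.147, -0.002]
ft_force: [0.7, 0.7, 0.1]
grip_width: 0.318
grip_force: 20.0
```

```bash
python3 snap.py w7
```

```text
6.8 pos [ 0.5052 -0.1229  0.2829] yaw(tool y) -3.58 z [ 0.    -0.002 -1.   ] q [ 0.43  0.04 -0.25  1.7   0.01  1.4   0.12] F [ 0.3  0.9 -0.9] grip 0.3236558705987032 20.00016831967514
```

View pics/w7.png

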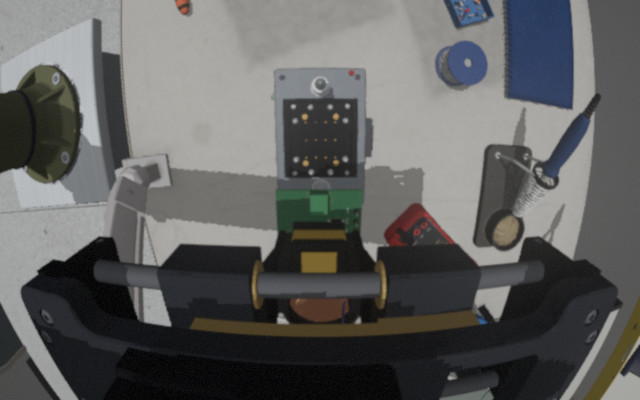

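The view shows the board held with its terminal at +y (320,203). The jig's stage is at (320,138), its thick dowel at (320,86) and its red dot at (352,72). I'll measure the stage and the held board.

```bash
python3 - <<'E'
from meas import *
w=pickle.load(open("w7.pkl","rb"));T=w["pose"]
for V in(50,60,70):
    m=mask(w,(0,0,0),(179,255,V),(278,94,366,182));m=cv2.morphologyEx(m,cv2.MORPH_CLOSE,np.ones((9,9)));m=cv2.morphologyEx(m,cv2.MORPH_OPEN,np.ones((7,7)))
    wrect(w,big(m)[0],.040,f"stage{V}")
# probes / posts
for b in blobs(w,(8,120,110),(25,255,255),3,(280,95,362,182))[:6]:print("orange",b[0],b[1],plane(w,b[1],.040).round(4))
print("posts")
P=[]
for b in blobs(w,(0,0,130),(179,60,255),3,(280,96,362,182))[:12]:
    p=plane(w,b[1],.048);P.append(p);print(b[0],b[1],p.round(4))
print("red",[ (b[0],b[1],plane(w,b[1],.022).round(4).tolist()) for b in blobs(w,(0,120,80),(8,255,255),3,(330,60,366,90))])
# jig grey outline
m=mask(w,(95,10,60),(125,90,190),(268,60,380,190));wrect(w,big(m)[0],.022,"jig top part")
# held board
zb=w["st"]["position"][2]-.0305+.002
m=mask(w,(50,90,30),(85,255,255),(270,185,370,240));c=big(m)[0];p=pts(w,c,zb)
print("board px bbox",cv2.boundingRect(c),"x range",(p[:,0].min()).round(4),p[:,0].max().round(4),"ymax",np.percentile(p[:,1],98).round(4))
tp=p[p[:,1]>np.percentile(p[:,1],98)-.0025];k=np.polyfit(tp[:,0],tp[:,1],1);print("front edge yaw",np.degrees(k[0]).round(2),"mid",tp.mean(0).round(4))
print("zb",zb, w["color"][60:100:2,320].tolist())
E
```

```text
stage50 ctr mm 510.6 -101.6 size [64.7 87.8] short-side angle 86.36
stage60 ctr mm 510.0 -86.0 size [89.4 97.8] short-side angle -2.51
stage70 ctr mm 510.0 -86.0 size [ 91.6 100.2] short-side angle -2.37
orange 3 [336.0, 162.0] [ 0.5279 -0.117   0.04  ]
posts
279 [286.0, 127.8] [ 0.4696 -0.0691  0.048 ]
239 [357.7, 122.9] [ 0.5565 -0.0687  0.048 ]
12 [293.0, 106.2] [ 0.4801 -0.0436  0.048 ]
12 [329.5, 106.5] [ 0.5236 -0.047   0.048 ]
12 [294.5, 120.5] [ 0.4806 -0.061   0.048 ]
12 [295.5, 159.5] [ 0.478 -0.109  0.048]
11 [309.8, 106.5] [ 0.5001 -0.0455  0.048 ]
11 [346.9, 105.6] [ 0.5445 -0.047   0.048 ]
10 [345.2, 120.0] [ 0.5415 -0.0644  0.048 ]
10 [345.0, 159.2] [ 0.5388 -0.1126  0.048 ]
7 [310.7, 172.0] [ 0.4956 -0.126   0.048 ]
red [(10, [351.0, 72.8], [0.5546, -0.0049, 0.022])]
jig top part ctr mm 514.9 -76.0 size [123.9 158.6] short-side angle -3.35
board px bbox (277, 190, 85, 39) x range 0.4827 0.5318 ymax -0.0902
front edge yaw -2.78 mid [ 0.5044 -0.0913]
zb 0.2544251267951201 [[164, 168, 169], [163, 167, 169], [163, 167, 168], [161, 165, 166], [134, 133, 132], [140, 135, 131], [142, 137, 133], [140, 135, 131], [162, 159, 156], [144, 143, 142], [121, 121, 119], [141, 142, 139], [104, 105, 104], [86, 86, 85], [83, 84, 82], [162, 161, 157], [171, 169, 166], [106, 106, 103], [118, 118, 116], [90, 88, 86]]
```

>>> send_rows([
  {"claw": -1, "slide": [20, 1, 40], "delta_rot": [0, 0, 0]},
  {"claw": -1, "slide": [37.5, 2.3, 85], "delta_rot": [0, 0, 0]},
  {"claw": -1, "slide": [37.5, 2.3, 130], "delta_rot": [0, 0, -0.005]},
  {"claw": -1, "slide": [37.5, 2.3, 172], "delta_rot": [0, 0, -0.005]},
  {"claw": -1, "slide": [37.5, 2.3, 172], "delta_rot": [0, 0, -0.005]},
])

```text
time: 7.3
position: [0.5053, -0.0841, 0.1058]
tool_rot: [-2.275, -2.155, 0.012]
ft_force: [-0.5, -0.3, -1.6]
grip_width: 0.321
grip_force: 20.0
```

```bash
python3 snap.py w8; python3 - <<'E'
from meas import *
w=pickle.load(open("w7.pkl","rb"))
print("big tip pred",proj(w,(.5134,-.0208,.112)),"base",proj(w,(.5134,-.0208,.03)))
m=mask(w,(0,0,150),(179,30,255),(300,60,340,98))
print([(cv2.contourArea(c),cv2.boundingRect(c)) for c in big(m)[:4]])
s=cv2.cvtColor(w["color"],cv2.COLOR_BGR2GRAY)[72:100:2,306:336:2];print(s)
E
```

```text
7.35 pos [ 0.508  -0.0848  0.1093] yaw(tool y) -3.14 z [-0.005 -0.001 -1.   ] q [ 0.38  0.17 -0.29  1.93  0.06  1.06  0.01] F [ 0.9  0.3 -0.2] grip 0.31990150742355555 19.999984059249982
big tip pred [319.680618    81.66795864] base [319.4936888   86.28329524]
[(255.0, (300, 60, 40, 8)), (102.0, (310, 76, 19, 21))]
[[134 137 136 137 136 135 134 136 135 136 134 133 134 136 135]
 [136 136 137 136 135 135 136 134 136 134 135 134 135 136 134]
 [137 136 137 136 136 142 156 158 151 143 136 135 135 135 133]
 [135 136 135 138 155 173 153 143 146 169 151 135 135 134 133]
 [134 135 137 153 183 137 121 120 112 128 174 139 134 135 134]
 [135 136 137 178 169 117 121 141 106 102 170 160 136 133 134]
 [133 134 146 188 166 106 103 105  90  90 123 138 130 134 134]
 [135 134 151 186 178 109  92  86  85  92 126 126 128 132 134]
 [134 136 154 178 190 163 104  83  89 115 127 113 101 114 133]
 [134 136 150 168 166 188 179 160 125 125 111 106  91  99 134]
 [134 135 138 161 159 146 168 168 124 106 106  99  90 100 133]
 [135 135 136 137 155 160 130 105 104 105 100  90  88  96 128]
 [134 133 135 134 133 143 147 117 104  90  89  89  89  89 116]
 [ 99  98  97  97  97  97  96  88  74  66  63  65  68  69  84]]
```

The dowel tip's predicted position (320,82) matches the picture, so I'll lower the board.

>>> send_rows([
  {"claw": -1, "slide": [0, 0, 0], "delta_rot": [0, 0, 0]},
  {"claw": -1, "slide": [0, 0, 10], "delta_rot": [0, 0, 0]},
  {"claw": -1, "slide": [0, 0, 20], "delta_rot": [0, 0, 0]},
  {"claw": -1, "slide": [0, 0, 27], "delta_rot": [0, 0, 0]},
  {"claw": -1, "slide": [0, 0, 27], "delta_rot": [0, 0, 0]},
])

```text
time: 7.85
position: [0.5093, -0.0869, 0.0832]
tool_rot: [2.284, 2.156, -0.004]
ft_force: [-0.3, 0.3, 0.1]
grip_width: 0.32
grip_force: 20.0
```

```bash
python3 snap.py w9
```

```text
7.9 pos [ 0.5097 -0.087   0.0838] yaw(tool y) -3.32 z [-0.    -0.002 -1.   ] q [ 0.38  0.2  -0.29  1.95  0.07  1.    0.  ] F [-0.5 -0.1 -1.2] grip 0.3185687383651085 19.99990302065271
```

>>> send_rows([
  {"claw": -1, "slide": [1.5, 0, 0], "delta_rot": [0, 0, 0]},
  {"claw": -1, "slide": [1.5, 0, 5], "delta_rot": [0, 0, 0]},
  {"claw": -1, "slide": [1.5, 0, 10], "delta_rot": [0, 0, 0]},
  {"claw": -1, "slide": [1.5, 0, 10], "delta_rot": [0, 0, 0]},
  {"claw": -1, "slide": [1.5, 0, 10], "delta_rot": [0, 0, 0]},
])

```text
time: 8.4
position: [0.51, -0.0854, 0.0741]
tool_rot: [2.283, 2.155, -0.003]
ft_force: [0.2, -0.2, -0.3]
grip_width: 0.322
grip_force: 20.0
```

```bash
python3 snap.py w10
```

```text
8.45 pos [ 0.5101 -0.0855  0.0742] yaw(tool y) -3.31 z [ 0.    -0.003 -1.   ] q [ 0.38  0.21 -0.29  1.96  0.07  0.98 -0.01] F [ 0.3  0.4 -1.7] grip 0.3206957096644721 19.999947455653455
```

>>> send_rows([
  {"claw": -1, "slide": [0, 0, 1], "delta_rot": [0, 0, 0]},
  {"claw": -1, "slide": [0, 0, 1], "delta_rot": [0, 0, 0]},
  {"claw": 0.1, "slide": [0, 0, 1], "delta_rot": [0, 0, 0]},
  {"claw": 0.1, "slide": [0, 0, 1], "delta_rot": [0, 0, 0]},
  {"claw": 0.1, "slide": [0, 0, 1], "delta_rot": [0, 0, 0]},
])

```text
time: 8.95
position: [0.5103, -0.0855, 0.0733]
tool_rot: [2.283, 2.155, -0.002]
ft_force: [-0.2, 0.1, -0.1]
grip_width: 0.501
grip_force: 0.0
```

>>> send_rows([
  {"claw": 0.1, "slide": [0, 0, -10], "delta_rot": [0, 0, 0]},
  {"claw": 0.3, "slide": [0, 0, -50], "delta_rot": [0, 0, 0]},
  {"claw": 0.3, "slide": [0, 0, -95], "delta_rot": [0, 0, 0]},
  {"claw": 0.3, "slide": [-25, 0, -135], "delta_rot": [0, 0, 0]},
  {"claw": 0.3, "slide": [-60, 0, -165], "delta_rot": [0, 0, 0]},
])

```text
time: 9.45
position: [0.5079, -0.1433, 0.2426]
tool_rot: [2.275, 2.158, 0.003]
ft_force: [0.6, 0.3, -0.6]
grip_width: 0.647
grip_force: 0.0
```

>>> send_rows([
  {"claw": 0.3, "slide": [0, 0, 0], "delta_rot": [0, 0, 0]},
])

```text
time: 9.55
position: [0.5083, -0.1513, 0.2445]
tool_rot: [2.283, 2.139, 0.002]
ft_force: [0.3, -0.6, -1.0]
grip_width: 0.649
grip_force: 0.0
```

```bash
python3 snap.py w11; python3 - <<'E'
from h import *
w=pickle.load(open("w11.pkl","rb"));u=proj(w,(.51,-.0867,.045));print(u)
x,y=u.astype(int);y0=max(0,y-75);c=w["color"][y0:y0+150,x-100:x+100];cv2.imwrite("pics/c11.png",cv2.resize(c,(800,600),interpolation=cv2.INTER_CUBIC));print(x-100,y0)
E
```

```text
9.6 pos [ 0.5076 -0.148   0.2418] yaw(tool y) -3.59 z [ 0.006 -0.005 -1.   ] q [ 0.46  0.07 -0.24  1.75  0.02  1.31  0.15] F [-1.   0.3 -1.4] grip 0.6485838040373105 0.0
[313.81092224 118.45987896]
213 43
```

View pics/c11.png

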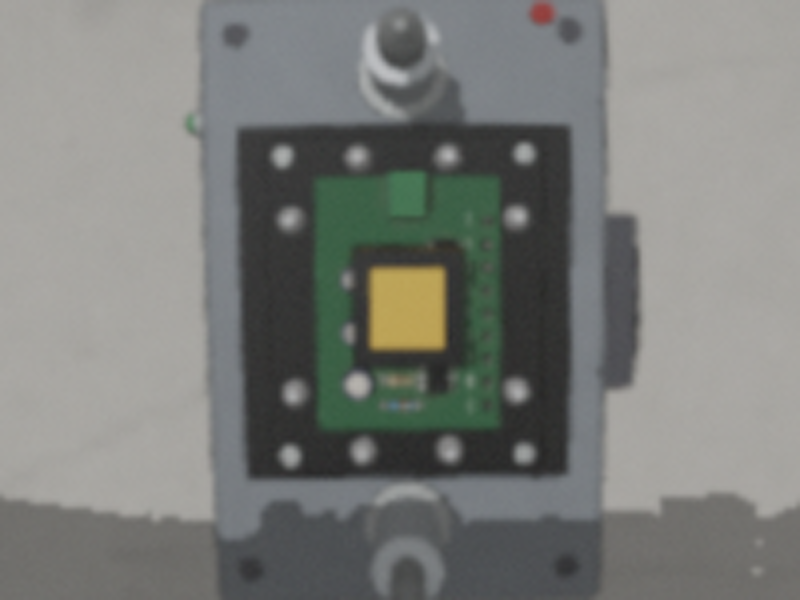

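The crop shows the board lying between the posts, with its green terminal facing the thick dowel (crop 405,195) and red dot (542,13). Next I'll refine the dowel positions and check the shelf clearance near the plate.

```bash
python3 - <<'E'
from meas import *
w=pickle.load(open("w11.pkl","rb"));d=pickle.load(open("d0.pkl","rb"));s,e=d["scene"],d["side"];w2=pickle.load(open("w2.pkl","rb"))
q=lambda x,y:(213+x/4-.4,43+y/4-.4)
a,b=plane(w,q(400,22),.112),plane(w,q(408,578),.112);print("tips",a.round(4),b.round(4),"mid",((a+b)/2).round(4),np.linalg.norm(a-b).round(4),"yaw",np.degrees(np.arctan2(a[1]-b[1],a[0]-b[0])).round(2)-90)
wrect(w,big(mask(w,(18,110,90),(32,255,255),(290,90,340,150)))[0],.073,"yellow")
wrect(w,big(mask(w,(50,90,30),(85,255,255),(280,70,350,160)))[0],.045,"board")
wrect(w,np.array([q(*p) for p in((282,155),(524,153),(524,453),(290,456))]),.042,"screws")
wrect(w,np.array([q(*p) for p in((290,218),(516,216),(516,390),(294,391))]),.048,"sideposts")
for A,B in(((308,235),(236,127)),((310,236),(237,131)),((309,238),(236,129)),((262,83),(449,36))):
    p=tri([(s,A),(e,B)]);print("shelf",p.round(3),proj(s,p).round(1)-A,proj(e,p).round(1)-B,"in w2",proj(w2,p).round())
h=mask(w2,(20,80,60),(35,255,255),(540,250,640,400));ys,xs=np.nonzero(h);print("w2 yellow",[(int(v),int(xs[ys==v].min()),int(xs[ys==v].max())) for v in range(270,400,15) if (ys==v).any()])
E
```

```text
tips [ 0.5137 -0.0209  0.112 ] [ 0.507  -0.1453  0.112 ] mid [ 0.5104 -0.0831  0.112 ] 0.1246 yaw -3.0600000000000023
yellow ctr mm 510.8 -86.8 size [19.  20.2] short-side angle -3.91
board ctr mm 510.2 -86.8 size [47.4 68.1] short-side angle -2.88
screws ctr mm 510.0 -87.0 size [65.7 84.2] short-side angle -3.12
sideposts ctr mm 509.8 -86.5 size [47.6 60.7] short-side angle 86.57
shelf [0.67  0.29  0.395] [ 0.7 -3.6] [-2.7  2. ] in w2 [757. 167.]
shelf [0.666 0.29  0.386] [ 0.6 -3. ] [-2.3  1.7] in w2 [744. 160.]
shelf [0.669 0.294 0.391] [ 0.9 -4.3] [-3.2  2.4] in w2 [752. 156.]
shelf [ 0.499 -0.288  0.459] [ 44.2 -48.3] [-56.   26.3] in w2 [339. 596.]
w2 yellow [(300, 541, 541), (315, 632, 639), (330, 623, 639), (345, 615, 631), (360, 605, 621), (375, 595, 610), (390, 584, 599)]
```

```bash
python3 - <<'E'
from meas import *
d=pickle.load(open("d0.pkl","rb"));s,e=d["scene"],d["side"];w2=pickle.load(open("w2.pkl","rb"));w7=pickle.load(open("w7.pkl","rb"))
print("tip2",proj(pickle.load(open("w11.pkl","rb")),(.5065,-.1525,.112)))
for z in(.36,.38,.4,.42,.45,.5):print(z,[plane(w2,uv,z)[:2].round(3).tolist() for uv in((632,318),(612,352),(587,388))],"sc",plane(s,(308,235),z).round(3)[:2],plane(s,(290,170),z).round(3)[:2],"side",plane(e,(236,127),z).round(3)[:2],plane(e,(300,98),z).round(3)[:2])
for n in("w2","w7"):
    im=pickle.load(open(n+".pkl","rb"));m=mask(im,(20,80,50),(35,255,255),(540,200,640,400));print(n,[(v,np.nonzero(m[v])[0][[0,-1]].tolist()) for v in range(210,400,20) if m[v].any()])
E
```

```text
tip2 [314.55796864 194.64375266]
0.36 [[0.632, 0.191], [0.632, 0.166], [0.632, 0.133]] sc [0.67 0.28] [0.658 0.084] side [0.737 0.218] [ 0.728 -0.073]
0.38 [[0.582, 0.217], [0.582, 0.199], [0.582, 0.176]] sc [0.672 0.29 ] [0.661 0.098] side [0.701 0.251] [ 0.692 -0.026]
0.4 [[0.532, 0.243], [0.532, 0.233], [0.532, 0.219]] sc [0.675 0.301] [0.664 0.112] side [0.665 0.284] [0.657 0.021]
0.42 [[0.481, 0.269], [0.481, 0.266], [0.481, 0.262]] sc [0.678 0.311] [0.667 0.126] side [0.629 0.318] [0.621 0.068]
0.45 [[0.406, 0.308], [0.406, 0.316], [0.406, 0.326]] sc [0.683 0.327] [0.672 0.148] side [0.575 0.367] [0.568 0.139]
0.5 [[0.28, 0.374], [0.28, 0.399], [0.28, 0.433]] sc [0.69  0.353] [0.68  0.183] side [0.485 0.45 ] [0.479 0.256]
w2 [(310, [634, 639]), (330, [623, 639]), (350, [612, 627]), (370, [598, 614]), (390, [584, 599])]
w7 [(310, [634, 639]), (330, [624, 639]), (350, [614, 626]), (370, [602, 619]), (390, [590, 605])]
```

>>> send_rows([
  {"claw": 0.3, "slide": [48, 2, 0], "delta_rot": [0, 0, 0]},
  {"claw": 0.3, "slide": [96, 4, 0], "delta_rot": [0, 0, 0]},
  {"claw": 0.3, "slide": [144, 6, 0], "delta_rot": [0, 0, 0]},
  {"claw": 0.3, "slide": [192, 8, 5], "delta_rot": [0, 0, 0]},
  {"claw": 0.3, "slide": [240, 10, 10], "delta_rot": [0, 0, 0]},
])

```text
time: 10.1
position: [0.5295, 0.0971, 0.2272]
tool_rot: [2.282, 2.157, -0.003]
ft_force: [0.7, -0.4, 0.3]
grip_width: 0.649
grip_force: 0.0
```

>>> send_rows([
  {"claw": 0.3, "slide": [48, 2, 5], "delta_rot": [0, 0, 0]},
  {"claw": 0.3, "slide": [96, 4, 10], "delta_rot": [0, 0, 0]},
  {"claw": 0.3, "slide": [144, 6, 15], "delta_rot": [0, 0, 0]},
  {"claw": 0.3, "slide": [160, 7, 15], "delta_rot": [0, 0, 0]},
  {"claw": 0.3, "slide": [160, 7, 15], "delta_rot": [0, 0, 0]},
])

```text
time: 10.6
position: [0.5445, 0.2578, 0.2114]
tool_rot: [-2.276, -2.164, 0.003]
ft_force: [-0.2, -0.1, 0.0]
grip_width: 0.65
grip_force: 0.0
```

>>> send_rows([
  {"claw": 0.3, "slide": [0, 0, 0], "delta_rot": [0, 0, 0]},
  {"claw": 0.3, "slide": [0, 0, 0], "delta_rot": [0, 0, 0]},
])

```text
time: 10.8
position: [0.5471, 0.2511, 0.2122]
tool_rot: [2.285, 2.151, -0.004]
ft_force: [-0.0, 0.1, 0.1]
grip_width: 0.65
grip_force: 0.0
```

```bash
python3 snap.py w12; python3 - <<'E'
from meas import *
w=pickle.load(open("w12.pkl","rb"))
u=proj(w,(.632,.31,.06)).astype(int);print(u)
roi=(max(0,u[0]-110),max(0,u[1]-130),min(640,u[0]+110),min(228,u[1]+130))
for V in(150,165,180):
  c=big(mask(w,(0,0,V),(179,35,255),roi))[:1];print(cv2.boundingRect(c[0]));wrect(w,c[0],.048,f"plate{V}")
for V in(50,60,75):
 for c in big(mask(w,(0,0,0),(179,255,V),roi))[:2]:print(cv2.boundingRect(c),end="");wrect(w,c,.09,"handle")
for b in blobs(w,(0,120,80),(8,255,255),3,roi)[:2]:print("red",b[0],b[1],plane(w,b[1],.048).round(4))
E
```

```text
10.85 pos [0.5472 0.2511 0.2124] yaw(tool y) -3.48 z [ 0.001 -0.004 -1.   ] q [-0.02  0.28 -0.55  1.6   0.15  1.3  -0.65] F [0.4 0.2 0.2] grip 0.6527436316007743 0.0
[402 124]
(292, 0, 200, 183)
plate150 ctr mm 634.3 342.8 size [185.4 214.4] short-side angle 86.22
(361, 41, 77, 140)
plate165 ctr mm 632.8 321.1 size [ 73.6 140. ] short-side angle -5.27
(368, 102, 25, 27)
plate180 ctr mm 612.1 319.3 size [20.  26.8] short-side angle 42.84
(488, 34, 23, 194)handle ctr mm 727.4 302.8 size [ 20.3 195.1] short-side angle 3.27
(460, 4, 20, 14)handle ctr mm 694.8 418.7 size [ 9.1 18.9] short-side angle 60.81
(488, 34, 24, 194)handle ctr mm 727.4 302.8 size [ 21.2 195.1] short-side angle 3.35
(391, 79, 30, 95)handle ctr mm 626.7 310.6 size [22.9 83.6] short-side angle -5.09
(487, 33, 25, 195)handle ctr mm 726.9 303.1 size [ 22.8 196.3] short-side angle 3.68
(390, 78, 33, 96)handle ctr mm 627.4 310.8 size [24.9 84.2] short-side angle -5.4
red 11 [428.9, 57.6] [0.666  0.3772 0.048 ]
```

The plate's centre is (0.6315,0.3105) with yaw -5.2°. The shelf corner is close, at about (0.667,0.29,0.35–0.40). I'll therefore approach low with the tool leaning 8° along the bar, its top towards +y.

>>> send_rows([
  {"claw": 0.3, "slide": [25, 0, 40], "delta_rot": [0, -0.07, 0.015]},
  {"claw": 0.3, "slide": [50, 0, 75], "delta_rot": [0, -0.14, 0.03]},
  {"claw": 0.3, "slide": [62, 10, 87], "delta_rot": [0, -0.14, 0.03]},
  {"claw": 0.3, "slide": [64, 45, 87], "delta_rot": [0, -0.14, 0.03]},
  {"claw": 0.3, "slide": [65, 80, 87], "delta_rot": [0, -0.14, 0.03]},
])

```text
time: 11.35
position: [0.6309, 0.3129, 0.1248]
tool_rot: [2.24, 2.053, -0.159]
ft_force: [0.3, -0.4, 1.4]
grip_width: 0.65
grip_force: 0.0
```

>>> send_rows([
  {"claw": 0.3, "slide": [0, 0, 0], "delta_rot": [0, 0, 0]},
  {"claw": 0.3, "slide": [0, 0, 0], "delta_rot": [0, 0, 0]},
])

```text
time: 11.55
position: [0.6314, 0.3112, 0.1248]
tool_rot: [2.245, 2.048, -0.159]
ft_force: [0.4, 0.5, -0.5]
grip_width: 0.648
grip_force: 0.0
```

```bash
python3 snap.py w13
```

```text
11.6 pos [0.6304 0.3122 0.1252] yaw(tool y) -5.12 z [-0.01  -0.142 -0.99 ] q [-0.23  0.61 -0.49  1.35  0.39  1.35 -0.85] F [ 0.4 -0.   0.5] grip 0.6494318051248654 0.0
```

>>> send_rows([
  {"claw": 0.3, "slide": [2.5, 0.5, 20], "delta_rot": [0, 0, 0]},
  {"claw": 0.3, "slide": [4.7, 0.5, 39.6], "delta_rot": [0, 0, 0]},
  {"claw": 0.3, "slide": [4.7, 0.5, 39.6], "delta_rot": [0, 0, 0]},
  {"claw": 0.3, "slide": [4.7, 0.5, 39.6], "delta_rot": [0, 0, 0]},
])

```text
time: 12.0
position: [0.6303, 0.3123, 0.086]
tool_rot: [2.241, 2.053, -0.158]
ft_force: [0.2, 0.1, -0.0]
grip_width: 0.649
grip_force: 0.0
```

```bash
python3 snap.py w14; python3 - <<'E'
from meas import *
w=pickle.load(open("w14.pkl","rb"))
for p in((.6318,.3105,.09),(.6318,.3105,.085)):print(proj(w,p))
roi=(380,180,420,230)
E
```

```text
12.05 pos [0.6309 0.3127 0.0868] yaw(tool y) -5.0 z [-0.008 -0.141 -0.99 ] q [-0.23  0.64 -0.48  1.38  0.41  1.29 -0.86] F [-0.  -0.4  1.1] grip 0.6478398364793182 0.0
[320.75611732 274.49273489]
[320.68006348 268.47300427]
```

>>> send_rows([
  {"claw": -1, "slide": [-1, 0, 2], "delta_rot": [0, 0, 0]},
  {"claw": -1, "slide": [-1, 0, 2], "delta_rot": [0, 0, 0]},
  {"claw": -1, "slide": [-1, 0, 2], "delta_rot": [0, 0, 0]},
  {"claw": -1, "slide": [-1, 0, 2], "delta_rot": [0, 0, 0]},
  {"claw": -1, "slide": [-1, 0, 2], "delta_rot": [0, 0, 0]},
], grip_force=50)

```text
time: 12.55
position: [0.6309, 0.3112, 0.0837]
tool_rot: [2.241, 2.053, -0.157]
ft_force: [-0.2, 0.9, 0.7]
grip_width: 0.285
grip_force: 0.0
```

>>> send_rows([
  {"claw": -1, "slide": [0, 0, 0], "delta_rot": [0, 0, 0]},
  {"claw": -1, "slide": [0, 0, 0], "delta_rot": [0, 0, 0]},
  {"claw": -1, "slide": [0, 0, 0], "delta_rot": [0, 0, 0]},
])

```text
time: 12.85
position: [0.6309, 0.3112, 0.0836]
tool_rot: [2.241, 2.052, -0.157]
ft_force: [1.2, 0.6, -0.1]
grip_width: 0.202
grip_force: 50.0
```

```bash
python3 snap.py w15
```

```text
12.9 pos [0.6309 0.3111 0.0836] yaw(tool y) -5.02 z [-0.009 -0.142 -0.99 ] q [-0.23  0.64 -0.48  1.39  0.41  1.29 -0.86] F [0.1 0.7 0.3] grip 0.19782058376632852 49.99773323535919
```

```bash
cat > w2t.py <<'E'
# world waypoints -> tool slides from a given pose
from h import *
def slides(pos,rv,wps):
    M=R.from_rotvec(rv)
    for p in wps:print((M.inv().apply(np.array(p)-pos)*1000).round(1))
def wz(rv,deg):print("tool rotvec for world yaw",deg,R.from_rotvec(rv).inv().apply([0,0,np.radians(deg)]).round(4))
E
python3 - <<'E'
from w2t import *
st=pickle.load(open("w15.pkl","rb"))["st"];p=st["position"];rv=st["tool_rot"]
slides(p,rv,[p+[0,0,.035],p+[-.11,0,.035],p+[-.11,0,.16]]);wz(rv,1.9)
q=np.array([.521,.311,.244]);slides(q,rv,[(.51,-.086,.23)])
E
```

```text
[ -5.    0.1 -34.6]
[ -14.5 -109.5  -33.6]
[ -32.3 -109.1 -157.4]
tool rotvec for world yaw 1.9 [-0.0047  0.0001 -0.0328]
[-390.4   23.7   70.2]
```

>>> send_rows([
  {"claw": -1, "slide": [-2.5, 0, -17], "delta_rot": [0, 0, 0]},
  {"claw": -1, "slide": [-5, 0, -34.6], "delta_rot": [0, 0, 0]},
  {"claw": -1, "slide": [-8, -32, -34.3], "delta_rot": [0, 0, 0]},
  {"claw": -1, "slide": [-12, -72, -34], "delta_rot": [0, 0, 0]},
  {"claw": -1, "slide": [-14.5, -109.5, -33.6], "delta_rot": [0, 0, 0]},
])

```text
time: 13.4
position: [0.5199, 0.3115, 0.1204]
tool_rot: [2.242, 2.052, -0.154]
ft_force: [0.3, 1.0, -2.6]
grip_width: 0.202
grip_force: 50.0
```

>>> send_rows([
  {"claw": -1, "slide": [-5, 0, -36], "delta_rot": [0, 0, 0]},
  {"claw": -1, "slide": [-11, 0, -78], "delta_rot": [0, 0, 0]},
  {"claw": -1, "slide": [-17, 0, -115], "delta_rot": [0, 0, 0]},
  {"claw": -1, "slide": [-18, 0, -124], "delta_rot": [0, 0, 0]},
])

```text
time: 13.8
position: [0.522, 0.3129, 0.251]
tool_rot: [2.24, 2.051, -0.141]
ft_force: [0.4, 0.8, -2.5]
grip_width: 0.204
grip_force: 50.0
```

```bash
python3 snap.py w16; python3 - <<'E'
from bench import ctrl
from h import *
for n in("scene","side"):pickle.dump(ctrl.get_image(n),open(n+"16.pkl","wb"))
E
```

```text
13.85 pos [0.5218 0.3127 0.2499] yaw(tool y) -5.0 z [-0.002 -0.137 -0.991] q [-0.2   0.34 -0.56  1.47  0.28  1.48 -0.88] F [ 0.7  0.9 -1.7] grip 0.1989809929776131 49.99538619071245
```

>>> send_rows([
  {"claw": -1, "slide": [-40, 3, 7], "delta_rot": [0, 0, 0]},
  {"claw": -1, "slide": [-87, 6, 16], "delta_rot": [0, 0, 0]},
  {"claw": -1, "slide": [-134, 8, 24], "delta_rot": [0, 0, 0]},
  {"claw": -1, "slide": [-181, 11, 33], "delta_rot": [0, 0, 0]},
  {"claw": -1, "slide": [-228, 14, 41], "delta_rot": [0, 0, 0]},
])

```text
time: 14.45
position: [0.5124, 0.0767, 0.2331]
tool_rot: [2.243, 2.054, -0.163]
ft_force: [1.3, 0.3, -2.2]
grip_width: 0.199
grip_force: 50.0
```

>>> send_rows([
  {"claw": -1, "slide": [-47, 3, 8.5], "delta_rot": [-0.001, 0, -0.01]},
  {"claw": -1, "slide": [-94, 6, 17], "delta_rot": [-0.003, 0, -0.02]},
  {"claw": -1, "slide": [-135, 8, 25], "delta_rot": [-0.005, 0, -0.033]},
  {"claw": -1, "slide": [-162, 10, 29], "delta_rot": [-0.005, 0, -0.033]},
  {"claw": -1, "slide": [-162, 10, 29], "delta_rot": [-0.005, 0, -0.033]},
])

```text
time: 14.95
position: [0.5073, -0.0915, 0.2275]
tool_rot: [2.216, 2.081, -0.162]
ft_force: [-0.3, -0.4, -3.3]
grip_width: 0.2
grip_force: 50.0
```

>>> send_rows([
  {"claw": -1, "slide": [0, 0, 0], "delta_rot": [0, 0, 0]},
  {"claw": -1, "slide": [0, 0, 0], "delta_rot": [0, 0, 0]},
  {"claw": -1, "slide": [0, 0, 0], "delta_rot": [0, 0, 0]},
])

```text
time: 15.25
position: [0.5096, -0.0839, 0.2294]
tool_rot: [2.203, 2.092, -0.155]
ft_force: [-0.1, 0.9, -1.8]
grip_width: 0.201
grip_force: 50.0
```

```bash
python3 snap.py w17; python3 - <<'E'
from w2t import *
st=pickle.load(open("w17.pkl","rb"))["st"];p=st["position"];rv=st["tool_rot"]
slides(p,rv,[(.510,-.086,p[2]),(.510,-.086,.175)])
w=pickle.load(open("w17.pkl","rb"))
# where the plate's +y hole / red dot and the big dowel tip should appear
u=np.array([np.sin(np.radians(3.1)),np.cos(np.radians(3.1)),0]);c=p+[0,0,-.0456]-u*.0006
print("hole",proj(w,c+u*.066+[0,0,.01]),"slab end",proj(w,c+u*.081+[0,0,.01]),"bar top end",proj(w,c+u*.044+[0,0,.052]))
E
```

```text
15.3 pos [ 0.5097 -0.0841  0.2297] yaw(tool y) -2.96 z [-0.005 -0.142 -0.99 ] q [ 0.31  0.05 -0.3   1.8   0.16  1.29 -0.09] F [-0.1 -0.6 -1.9] grip 0.20018899250035346 49.99563965946436
[-1.9  0.4  0.3]
[ 5.9  0.2 54.4]
hole [317.794475   126.55031977] slab end [317.83919012  98.84707536] bar top end [317.66155903 197.58166631]
```

```bash
python3 - <<'E'
from meas import *
w=pickle.load(open("w17.pkl","rb"));g=cv2.cvtColor(w["color"],cv2.COLOR_BGR2GRAY)
zt=w["st"]["position"][2]-.0456+.010
m=mask(w,(0,0,150),(179,40,255),(240,70,400,230))
c=big(m)[0];print(cv2.boundingRect(c));p=pts(w,c,zt);print("slab end y",np.percentile(p[:,1],[95,99]).round(4),"x",p[:,0].min().round(4),p[:,0].max().round(4))
tp=p[p[:,1]>p[:,1].max()-.006];k=np.polyfit(tp[:,0],tp[:,1],1);print("edge yaw",np.degrees(k[0]).round(2),"mid",((tp[:,0].min()+tp[:,0].max())/2).round(4))
cc,hi=cv2.findContours(m,cv2.RETR_CCOMP,cv2.CHAIN_APPROX_NONE)
for q,x in zip(cc,hi[0]):
    if x[3]>=0 and 15<cv2.contourArea(q)<900:
        (u,v),r=cv2.minEnclosingCircle(q);print("hole",round(u,1),round(v,1),round(r,1),plane(w,(u,v),zt).round(4))
print("red",[(b[0],b[1],plane(w,b[1],zt).round(4).tolist()) for b in blobs(w,(0,110,80),(8,255,255),3,(240,70,400,230))])
E
```

```text
(240, 70, 160, 108)
slab end y [0.0132 0.0144] x 0.4698 0.5575
edge yaw -2.35 mid 0.5155
hole 371.7 120.4 7.8 [ 0.5423 -0.0166  0.1941]
hole 318.5 124.5 14.7 [ 0.5137 -0.0177  0.1941]
red [(85, [371.4, 120.4], [0.5421, -0.0165, 0.1941]), (15, [356.1, 78.5], [0.5344, 0.0062, 0.1941])]
```

>>> send_rows([
  {"claw": -1, "slide": [-1, 0.2, 12], "delta_rot": [0, 0, 0]},
  {"claw": -1, "slide": [1.6, 0.2, 30], "delta_rot": [0, 0, 0]},
  {"claw": -1, "slide": [4.4, 0.2, 50], "delta_rot": [0, 0, 0]},
  {"claw": -1, "slide": [6.1, 0.2, 62], "delta_rot": [0, 0, 0]},
  {"claw": -1, "slide": [6.1, 0.2, 62], "delta_rot": [0, 0, 0]},
])

```text
time: 15.8
position: [0.5084, -0.0881, 0.1654]
tool_rot: [2.207, 2.091, -0.159]
ft_force: [-1.0, -0.3, -2.4]
grip_width: 0.205
grip_force: 50.0
```

>>> send_rows([
  {"claw": -1, "slide": [0, 0, 0], "delta_rot": [0, 0, 0]},
  {"claw": -1, "slide": [0, 0, 0], "delta_rot": [0, 0, 0]},
])

```text
time: 16.0
position: [0.5107, -0.0884, 0.1689]
tool_rot: [2.204, 2.087, -0.152]
ft_force: [-0.7, -0.7, -2.5]
grip_width: 0.201
grip_force: 50.0
```

```bash
python3 snap.py w18; python3 - <<'E'
from meas import *
w=pickle.load(open("w18.pkl","rb"));zt=w["st"]["position"][2]-.0456+.010
m=mask(w,(0,0,150),(179,40,255),(240,60,400,230));cc,hi=cv2.findContours(m,cv2.RETR_CCOMP,cv2.CHAIN_APPROX_NONE)
for q,x in zip(cc,hi[0]):
    if x[3]>=0 and 60<cv2.contourArea(q)<900:
        (u,v),r=cv2.minEnclosingCircle(q);print("hole",round(u,1),round(v,1),round(r,1),plane(w,(u,v),zt).round(4))
print("tip",proj(w,(.5136,-.0209,.112)))
cv2.imwrite("pics/c18.png",cv2.resize(w["color"][85:165,265:385],(800,533),interpolation=cv2.INTER_CUBIC))
E
```

```text
16.05 pos [ 0.5108 -0.0884  0.169 ] yaw(tool y) -3.11 z [-0.002 -0.142 -0.99 ] q [ 0.31  0.1  -0.3   1.88  0.19  1.17 -0.12] F [-0.3  0.7 -2.1] grip 0.20186296477371096 49.995439387857914
hole 371.0 120.0 8.2 [ 0.5433 -0.0209  0.1334]
hole 318.1 125.2 15.2 [ 0.5148 -0.0226  0.1334]
tip [315.73762515 115.22073917]
```

View pics/c18.png

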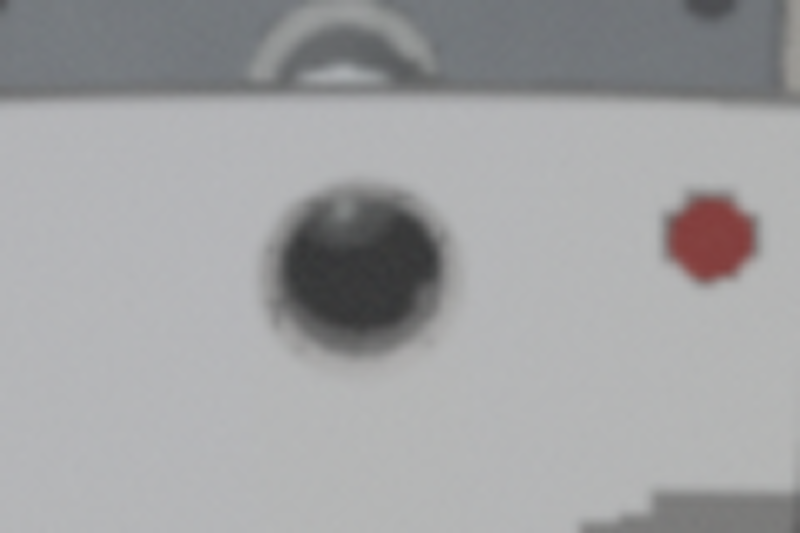

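The dowel tip is visible through the hole at crop (345,212), with the hole centre at (360,270). The lateral error left is about (-0.8,+0.9) mm. I'll correct it while lowering.

>>> send_rows([
  {"claw": -1, "slide": [0.9, -0.9, 0], "delta_rot": [0, 0, 0]},
  {"claw": -1, "slide": [2, -0.9, 8], "delta_rot": [0, 0, 0]},
  {"claw": -1, "slide": [3, -0.9, 15], "delta_rot": [0, 0, 0]},
  {"claw": -1, "slide": [3, -0.9, 15], "delta_rot": [0, 0, 0]},
  {"claw": -1, "slide": [3, -0.9, 15], "delta_rot": [0, 0, 0]},
])

```text
time: 16.55
position: [0.5088, -0.0875, 0.1521]
tool_rot: [2.206, 2.089, -0.155]
ft_force: [0.1, -0.7, -2.3]
grip_width: 0.202
grip_force: 50.0
```

```bash
python3 snap.py w19; python3 - <<'E'
from meas import *
w=pickle.load(open("w19.pkl","rb"));zt=w["st"]["position"][2]-.0456+.010
m=mask(w,(0,0,150),(179,40,255),(240,60,400,230));cc,hi=cv2.findContours(m,cv2.RETR_CCOMP,cv2.CHAIN_APPROX_NONE)
for q,x in zip(cc,hi[0]):
    if x[3]>=0 and 200<cv2.contourArea(q)<900:
        (u,v),r=cv2.minEnclosingCircle(q);print("hole",round(u,1),round(v,1),round(r,1),plane(w,(u,v),zt).round(4))
g=cv2.cvtColor(w["color"],cv2.COLOR_BGR2GRAY);k=g[112:140,304:334].astype(int);
print(k[::2,::2])
print("tip",proj(w,(.5141,-.0217,.112)))
E
```

```text
16.6 pos [ 0.5091 -0.0875  0.1524] yaw(tool y) -3.11 z [-0.005 -0.142 -0.99 ] q [ 0.31  0.12 -0.3   1.9   0.19  1.14 -0.13] F [-0.2  0.2 -2.7] grip 0.1973925431861985 49.99558528885245
hole 318.9 125.0 15.2 [ 0.5133 -0.0216  0.1168]
[[182 181 181 181 177 167 153 153 152 154 170 178 180 181 181]
 [182 181 178 166 146 128 118 123 124 125 137 155 170 179 181]
 [182 178 149 130 113  97 102 115 111 109 113 127 141 166 181]
 [182 164 131 104 105 110 114 114 112 107 101 100 118 150 173]
 [176 147 121  97 103 105 106 117 117 105  96  93  94 139 162]
 [164 134  79  78  94  99 101 126 130 105  89  87  81 102 148]
 [157 126  65  61  85  95  97 113 116  95  82  80  66  78 123]
 [153 121  67  58  63  82  86  90  85  80  77  69  56  84 140]
 [160 128  78  59  55  63  72  75  72  70  62  58  61 101 153]
 [165 145  98  70  59  58  56  58  55  57  56  60  84 120 163]
 [172 156 126  93  73  60  59  58  58  58  61  89 111 147 169]
 [178 165 152 120  99  91  81  74  80  88 101 112 142 158 174]
 [180 176 164 157 131 110 106 107 109 113 126 147 167 170 179]
 [180 181 176 169 165 152 145 137 142 151 166 172 175 180 181]]
tip [320.3784107  123.35285691]
```

>>> send_rows([
  {"claw": -1, "slide": [1.2, 0.4, 5], "delta_rot": [0, 0, 0]},
  {"claw": -1, "slide": [1.9, 0.4, 10], "delta_rot": [0, 0, 0]},
  {"claw": -1, "slide": [1.9, 0.4, 10], "delta_rot": [0, 0, 0]},
  {"claw": -1, "slide": [1.9, 0.4, 10], "delta_rot": [0, 0, 0]},
])

```text
time: 17.0
position: [0.5095, -0.087, 0.1422]
tool_rot: [2.205, 2.089, -0.155]
ft_force: [0.7, 0.2, -2.1]
grip_width: 0.202
grip_force: 50.0
```

```bash
python3 snap.py w20;python3 -c "
from h import *
print(pickle.load(open('w20.pkl','rb'))['st']['torque'].round(2))"
```

```text
17.05 pos [ 0.5096 -0.0871  0.1424] yaw(tool y) -3.1 z [-0.004 -0.142 -0.99 ] q [ 0.31  0.13 -0.3   1.91  0.2   1.12 -0.14] F [-0.3 -0.2 -3.2] grip 0.20193061254465622 49.99547442421317
[ 0.26 -0.14  0.  ]
```

>>> send_rows([
  {"claw": -1, "slide": [0.6, 0, 4], "delta_rot": [0, 0, 0]},
  {"claw": -1, "slide": [1.1, 0, 8], "delta_rot": [0, 0, 0]},
  {"claw": -1, "slide": [1.6, 0, 11.5], "delta_rot": [0, 0, 0]},
  {"claw": -1, "slide": [1.6, 0, 11.5], "delta_rot": [0, 0, 0]},
])

```text
time: 17.45
position: [0.5091, -0.0871, 0.13]
tool_rot: [2.206, 2.089, -0.156]
ft_force: [0.1, -0.2, -2.8]
grip_width: 0.195
grip_force: 50.0
```

```bash
python3 snap.py w21;python3 -c "
from h import *
print(pickle.load(open('w21.pkl','rb'))['st']['torque'].round(2))"
```

```text
17.5 pos [ 0.5094 -0.0871  0.1304] yaw(tool y) -3.11 z [-0.005 -0.142 -0.99 ] q [ 0.31  0.14 -0.3   1.92  0.21  1.1  -0.14] F [-0.5  1.1 -2.2] grip 0.19527480727327862 49.995559863746166
[ 0.28 -0.09 -0.01]
```

Everything is clear so far. Now I'll press in small steps while watching the force.

>>> send_rows([
  {"claw": -1, "slide": [0.3, 0, 2], "delta_rot": [0, 0, 0]},
  {"claw": -1, "slide": [0.6, 0, 4], "delta_rot": [0, 0, 0]},
  {"claw": -1, "slide": [0.6, 0, 4], "delta_rot": [0, 0, 0]},
])

```text
time: 17.8
position: [0.5101, -0.087, 0.1274]
tool_rot: [2.205, 2.088, -0.153]
ft_force: [-1.1, 0.9, 1.9]
grip_width: 0.196
grip_force: 50.0
```

>>> send_rows([
  {"claw": -1, "slide": [0.2, 0, 1.5], "delta_rot": [0, 0, 0]},
  {"claw": -1, "slide": [0.4, 0, 3], "delta_rot": [0, 0, 0]},
  {"claw": -1, "slide": [0.4, 0, 3], "delta_rot": [0, 0, 0]},
])

```text
time: 18.1
position: [0.5102, -0.087, 0.1248]
tool_rot: [2.204, 2.088, -0.153]
ft_force: [-2.0, 2.0, 5.5]
grip_width: 0.197
grip_force: 50.0
```

```bash
python3 snap.py w22;python3 -c "
from h import *
print(pickle.load(open('w22.pkl','rb'))['st']['torque'].round(2))"
```

```text
18.15 pos [ 0.5102 -0.087   0.1248] yaw(tool y) -3.1 z [-0.003 -0.143 -0.99 ] q [ 0.3   0.15 -0.3   1.93  0.21  1.09 -0.15] F [-2.5  1.   6.2] grip 0.19958636186179435 50.01598756760359
[ 0.22  0.42 -0.07]
```

>>> send_rows([
  {"claw": -1, "slide": [0.1, 0, 1], "delta_rot": [0, 0, 0]},
  {"claw": -1, "slide": [0.2, 0, 1.5], "delta_rot": [0, 0, 0]},
  {"claw": -1, "slide": [0.2, 0, 1.5], "delta_rot": [0, 0, 0]},
])

```text
time: 18.45
position: [0.5102, -0.087, 0.1238]
tool_rot: [2.204, 2.088, -0.153]
ft_force: [-3.0, 0.8, 8.5]
grip_width: 0.198
grip_force: 50.0
```

>>> send_rows([
  {"claw": -1, "slide": [0.1, 0, 1], "delta_rot": [0, 0, 0]},
  {"claw": -1, "slide": [0.1, 0, 1], "delta_rot": [0, 0, 0]},
])

```text
time: 18.65
position: [0.5103, -0.087, 0.1235]
tool_rot: [2.204, 2.087, -0.153]
ft_force: [-4.5, 2.2, 13.1]
grip_width: 0.197
grip_force: 50.0
```

```bash
python3 snap.py w23;python3 -c "
from h import *
print(pickle.load(open('w23.pkl','rb'))['st']['torque'].round(2))"
```

```text
18.7 pos [ 0.5103 -0.087   0.1234] yaw(tool y) -3.1 z [-0.003 -0.143 -0.99 ] q [ 0.3   0.15 -0.3   1.93  0.21  1.08 -0.15] F [-4.8  2.3 12.8] grip 0.19638959484902 50.03596482798457
[ 0.16  1.09 -0.17]
```

>>> send_rows([
  {"claw": -1, "slide": [0, -0.8, 0.5], "delta_rot": [0, 0, 0]},
  {"claw": -1, "slide": [0, -0.8, 1.2], "delta_rot": [0, 0, 0]},
  {"claw": -1, "slide": [0, -0.8, 1.2], "delta_rot": [0, 0, 0]},
  {"claw": -1, "slide": [0, -0.8, 1.2], "delta_rot": [0, 0, 0]},
])

```text
time: 19.1
position: [0.5102, -0.087, 0.1234]
tool_rot: [2.203, 2.086, -0.152]
ft_force: [-5.7, 3.3, 17.8]
grip_width: 0.201
grip_force: 50.1
```

```bash
python3 snap.py w24;python3 - <<'E'
from meas import *
w=pickle.load(open('w24.pkl','rb'));print(w['st']['torque'].round(2))
# slab height check at the thick-dowel end: red dot and hole seen on slab top for z=.088
for b in blobs(w,(0,110,80),(8,255,255),5,(240,60,400,230))[:2]:
    print("red",b[0],b[1],plane(w,b[1],.088).round(4),"exp",(.5100+.0285*np.cos(.054)+.0665*np.sin(.054),-.0867-.0285*np.sin(.054)+.0665*np.cos(.054)))
E
```

```text
19.15 pos [ 0.5103 -0.087   0.1234] yaw(tool y) -3.09 z [-0.001 -0.143 -0.99 ] q [ 0.3   0.15 -0.3   1.93  0.21  1.08 -0.15] F [-5.6  3.5 17.8] grip 0.19663362033409507 50.06615359336138
[ 0.23  1.31 -0.15]
red 81 [370.8, 120.3] [ 0.5427 -0.0197  0.088 ] exp (np.float64(0.5420477121248339), np.float64(-0.021835185596783088))
red 51 [371.6, 82.9] [5.435e-01 5.000e-04 8.800e-02] exp (np.float64(0.5420477121248339), np.float64(-0.021835185596783088))
```

>>> send_rows([
  {"claw": -1, "slide": [0.1, 0, 0.8], "delta_rot": [0, 0, 0]},
  {"claw": -1, "slide": [0.1, 0, 0.8], "delta_rot": [0, 0, 0]},
  {"claw": -1, "slide": [0.1, 0, 0.8], "delta_rot": [0, 0, 0]},
])

```text
time: 19.45
position: [0.5103, -0.087, 0.1234]
tool_rot: [2.203, 2.086, -0.152]
ft_force: [-7.8, 2.9, 22.9]
grip_width: 0.202
grip_force: 50.1
```

```bash
python3 snap.py w25; python3 -c "
from bench import ctrl
print(ctrl.get_state()['ft_force']); print(ctrl.close_job())"
```

```text
19.5 pos [ 0.5103 -0.087   0.1234] yaw(tool y) -3.09 z [-0.001 -0.144 -0.99 ] q [ 0.3   0.15 -0.3   1.93  0.21  1.08 -0.15] F [-6.7  3.8 22.4] grip 0.19857579507219564 50.079251043498516
[-6.66366253  3.7537868  22.44093975]
the job is handed in; nothing more can be done
None
```

I handed the job in at 19.5 s: the board lies between the stop posts with its green end at the thick dowel, and the plate is over the dowels, red-dot hole on the thick one, held down with about 22 N. The tool stopped within 0.2 mm of the height expected for fully home and went no lower as the push rose from 13 to 22 N; I did not check by camera that both ends sit on the shoulders.

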